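# Log in the next job: coded tag from the rack into the tag reader

### The arm

A 6-joint arm with a two-finger parallel gripper is mounted at the origin on a cart in front of the work surface, level with it; the furniture and walls round the work are solid. World frame = base frame: x ahead of the robot, y to its left, z up, the work surface at z = 0. Lengths are in mm, angles in degrees, forces in N, time in s.
With the tool pointing down it reaches from about 350 to 875 mm from the base axis. Payload 4.2 kg.
Tool frame: the origin (TCP) lies at the very end of the fingers, on their centre line; the grasp point (between the pads) lies 19 mm behind it; y points along the fingers, x is the direction in which the jaws open and shut, and the axes are right-handed (so a half turn about y gives the same grasp; the last joint's range is limited). The gripper opens to 87 mm and grips with 3 to 60 N. Pads are 19 mm wide; open, the fingers measure 117 mm over their backs; the gripper's body (75 mm by 190 mm) begins 51 mm behind the grasp point.
Start: joints at [85.577, 22.042, 0.453, 0, -68.411, -14.817], TCP at [205.92, 590.081, 190.65] pointing down, gripper open.
Joint ranges: [-179.83, 179.83], [-69.29, 118.12], [-61.27, 80.66], [-181.25, 117.63], [-171.15, -9.14], [-177.46, 177.46]. Speed limits (degrees/s): [159.86, 159.86, 180, 180, 180, 180].

### API

Orientations are given as [roll, pitch, yaw] about the fixed x, y, z axes, in that order (R = Rz(yaw) Ry(pitch) Rx(roll)).
In Python, from workcell import manip gives the robot as it stands.
- The arm moves only by the tool send_rows, never from a script. Its argument "plan" is a list of rows, each a list of 7 numbers: the shift along the world's x, y, z in m, then the turn, a rotation vector about the world's x, y, z in rad, then the gripper command: -1 is fully open, 1 is shut, values between are in proportion. A call has 1 to 5 rows; each row shifts and turns the commanded pose from where the row before left it; what a row does not reach is not made up. A row lasts 1/10 s, in which the tool goes at most 50 mm and 8.59 degrees, less where a joint would pass 70% of its speed; a pose out of reach is approached as far as the arm can. A call is refused whole if a number of a shift passes 0.05 or a number of a turn 0.15, either way. A call with a gripper value outside its range is refused whole. The fingers move at their own pace and stop on an object; "force" is the grip in N (left out, the last holds). Time passes only in rows, so rows that do not move let the fingers close. It gives the time, the measured TCP pose, the force and the opening at its end, in the units of the state.
- manip.observe(): the state, without advancing time (a new reading comes with each control period).
- manip.camera(name): name is "scene" or "top"; returns a dict with "frame" (480x640x3 uint8, red, green, blue), "mtx" (3x3 intrinsics, pixels), "D" ([k1, k2, p1, p2, k3] as OpenCV has them; the pictures are not rectified), "xyz" and "rotation" of the camera in the world. Camera axes: x right, y up, looking along -z (the intrinsics and any distortion apply to the point x, -y, -z); pixel columns grow to the right and rows downward; lengths in mm; the calibration is good to about 2 mm. A picture is of the moment at which its call begins. There is no depth.
- manip.sign_off(): hands the job in, once; it reports no verdict.
The state is a dict: "clock": time; "qpos": joint angles; "qvel": joint speeds; "effort": joint torques, N m; "tool_pos": TCP position; "tool_rot": TCP orientation; "force": force on the tool from outside, world axes, zero at the start; "wrist_torque": the same for the moment, N m; "grip_width": finger opening in mm.
Only numpy, scipy, OpenCV 4.12 (cv2) and the standard library are available. Lean on these libraries where they do the work, as an engineer would, in place of code of your own. Each camera call takes 0.05 s, during which the arm holds its last target.

### The job

Log in the next job: lift the tag off the rack's peg nearest the robot and push it into the slot of the tag reader, label face up and with the matt end - the end with the small corner notch - going in first, until it is fully home against the stop. Finish while still holding the tag there, pushed home; leave the other two tags hanging.

Things in the scene. Friction and masses are not known exactly. Their poses are not given: they have to be found in the camera images.
- tag_rack: fixed sloping rack, base 165 x 284 mm, 145 mm high, three tags 80 mm apart; origin: centre of underside. The peg nearest the robot is at its -y end. Tags lie at 45 deg on two dark 16 mm rails, 55 mm above and below the tag centre along the slope (upper end farther in +x, outer face to (-0.71,0,0.71)). Between the rails it is open behind the tags for over 40 mm
- peg_near (a point): the peg nearest the robot (steel, 7 mm thick, square to the slope) at mid-thickness of its tag; it stands 27 mm out from here. The tag's upper hole hangs on it with 5 mm play: draw the tag out square to the slope (up and out to the open side) by 35 mm. Axes as the rack
- tag_a_mid (a point): centre of one of three like job tags: bright aluminium plate 130 x 36 x 6 mm, 75 g, a 12 mm hole 52 mm either side of the centre, hung on a rack peg label outward, either end up. +x: along its length to the matt (frosted) end; +z: out of the label face. Only the matt end has a 10 x 10 mm notch, in its corner at +x, -y
- tag_b_mid (a point): centre of one of three like job tags: bright aluminium plate 130 x 36 x 6 mm, 75 g, a 12 mm hole 52 mm either side of the centre, hung on a rack peg label outward, either end up. +x: along its length to the matt (frosted) end; +z: out of the label face. Only the matt end has a 10 x 10 mm notch, in its corner at +x, -y
- tag_c_mid (a point): centre of one of three like job tags: bright aluminium plate 130 x 36 x 6 mm, 75 g, a 12 mm hole 52 mm either side of the centre, hung on a rack peg label outward, either end up. +x: along its length to the matt (frosted) end; +z: out of the label face. Only the matt end has a 10 x 10 mm notch, in its corner at +x, -y
- tag_a_matt_end (a point): middle of that tag's matt end edge, 65 mm along +x from its centre; axes as the tag
- tag_b_matt_end (a point): middle of that tag's matt end edge, 65 mm along +x from its centre; axes as the tag
- tag_c_matt_end (a point): middle of that tag's matt end edge, 65 mm along +x from its centre; axes as the tag
- tag_reader: fixed tag reader, grey and black block 112 x 68 mm on a 136 x 104 mm foot plate, 68 mm high; origin on the table, in line with the slot. The slot opens to its -x side; the tag goes in level along its +x
- slot_mouth (a point): centre of the slot's mouth, 46 mm above the table. The slot's floor is 40 mm above the table, with a lead-in ramp down to about 32 mm at the mouth; the slot is 39 mm wide, flared to about 47 mm at the mouth; open above for 20 mm, then under a hood 14 mm above the floor with a flared front edge. Axes as the reader
- slot_home (a point): centre of the stop at the slot's inner end, 57 mm in from the mouth, also 46 mm up: the tag's matt end is here when fully home. A 7 mm key in the slot's inner corner at the reader's -y side fits the tag's notch; a tag put in any other way stops 7 mm short. Axes as the reader
- presence_pin (a joint): spring pin in the stop, m: 0 = out (8.5 mm proud of the stop), 0.0085 = pressed flush by a tag fully home; 0.6 N to start, about 3.2 N when flush
There are look-alikes about, which are no part of the job. What is shaped like the part that bears tag_c_mid but pink is not meant.

How it is judged:
By the outcome, as a careful person would: the job done as asked, in the order asked, and still so for the second after the job is handed in, while the arm keeps its last pose, push and grip.
It also fails if it takes over 45 s, if anything falls off the work surface, if the arm or the gripper's body presses on something with over 40 N, if the wrist force passes 120 N, or if a joint passes its speed limit or range.

## Working session

There is one attempt and no reset: what is moved stays moved. The work goes in short steps, Python scripts to look and compute and a tool call to move; the robot and the scene stay as the last step left them, time stands still between calls to the robot, and variables do not carry over. Pictures are saved under pics/ and viewed, and the job is handed in when it is done.

Besides the shell and the picture viewer there is one more tool, called after "Emit:" in YAML: its name, and indented under it one key for each argument. send_rows: Moves the arm, as the interface text tells. Its arguments: {"type":"object","properties":{"plan":{"type":"array","items":{"type":"array","items":{"type":"number"}}},"force":{"type":"number"}},"required":["plan"]}

```bash
ls; mkdir -p pics; python3 - <<'E'
from workcell import manip
import cv2
print(manip.observe())
for n in ["scene","top"]:
    c=manip.camera(n); cv2.imwrite(f"pics/{n}0.png",c["frame"][:,:,::-1]); print(n,c["mtx"],c["D"],c["xyz"],c["rotation"])
E
```

```text
pics
{'clock': 0.0, 'qpos': array([ 8.55761359e+01,  2.20895503e+01,  3.80112407e-01, -2.99590673e-02,
       -6.84112786e+01, -1.48175166e+01]), 'qvel': array([ 0.03959584,  0.01515592, -0.02762357,  0.005247  , -0.04257628,
        0.02602861]), 'effort': array([ 1.28542510e-03, -3.90662992e+01,  1.87401223e+01,  4.21974108e+00,
        1.10019822e-02, -1.89561542e-04]), 'tool_pos': array([205.71598988, 589.46067613, 189.57220076]), 'tool_rot': array([ -89.99603563,   -0.12382304, -109.25243751]), 'force': array([0.58341997, 0.67456691, 0.50778835]), 'wrist_torque': array([ 0.03357765, -0.01704483,  0.03640217]), 'grip_width': 87.14721529756686}
scene [[583.62155603   0.         323.78308553]
 [  0.         583.62155603 243.6954326 ]
 [  0.           0.           1.        ]] [-0.15172823  0.          0.          0.          0.        ] [ 240.45635904 -668.44384642 1100.98976375] [ 38.15943869   0.73335752 -24.6925737 ]
top [[516.36579071   0.         316.20011148]
 [  0.         516.36579071 241.46039081]
 [  0.           0.           1.        ]] [0.04920091 0.         0.         0.         0.        ] [ 455.7390044    78.98363022 1303.99096611] [  4.54885965  -0.73381251 -88.46277343]
```

View pics/scene0.png

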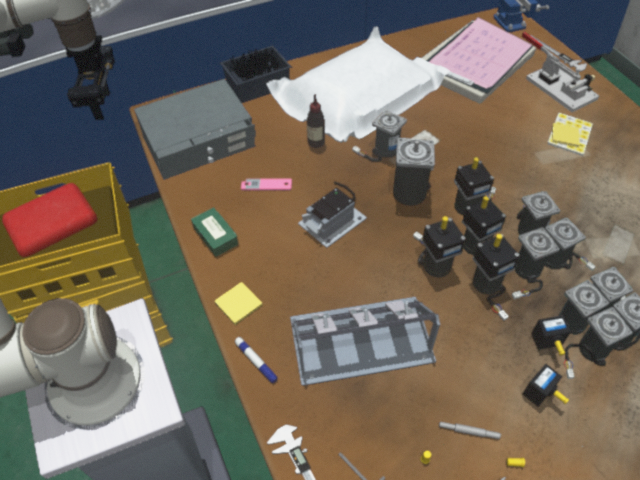

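View pics/top0.png

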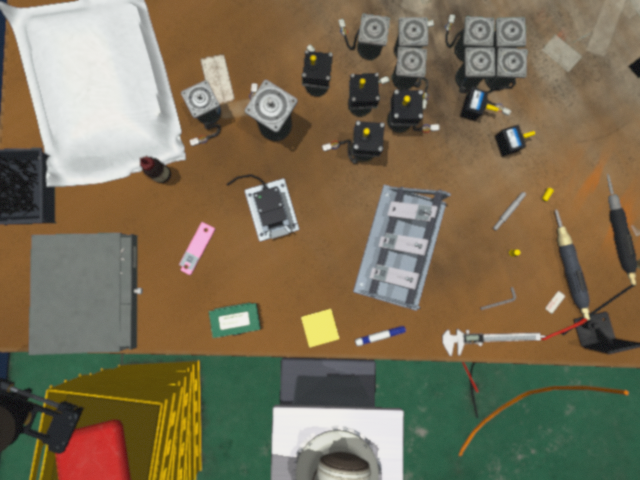

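The scene view shows the rack at about (365,340) with three tags and the reader at about (335,215). In the top view the rack is at (403,247), with tags at (412,211), (403,245) and (395,277). The reader is at (272,208), and a pink look-alike tag lies at (197,248).

```bash
cat > h.py <<'E'
import numpy as np, cv2
from scipy.spatial.transform import Rotation as Ro
from workcell import manip
def cam(n):
    c=manip.camera(n); c["R"]=Ro.from_euler("xyz",c["rotation"],degrees=True).as_matrix(); c["xyz"]=np.array(c["xyz"]);c["mtx"]=np.array(c["mtx"]);c["D"]=np.array(c["D"]);return c
def ray(c,uv):
    p=cv2.undistortPoints(np.array([[uv]],float),c["mtx"],c["D"])[0,0]
    d=c["R"]@np.array([p[0],-p[1],-1]); return c["xyz"],d/np.linalg.norm(d)
def onz(c,uv,z):
    o,d=ray(c,uv); return o+d*(z-o[2])/d[2]
def proj(c,P):
    q=(np.atleast_2d(P)-c["xyz"])@c["R"]; q=q*[1,-1,-1]
    return cv2.projectPoints(q,np.zeros(3),np.zeros(3),c["mtx"],c["D"])[0][:,0]
def tri(c1,u1,c2,u2):
    o1,d1=ray(c1,u1);o2,d2=ray(c2,u2)
    t=np.linalg.lstsq(np.stack([d1,-d2],1),o2-o1,rcond=None)[0]
    a=o1+d1*t[0];b=o2+d2*t[1]; return (a+b)/2,np.linalg.norm(a-b)
def crop(c,x0,y0,w,h,s,name):
    im=cv2.resize(c["frame"][y0:y0+h,x0:x0+w,::-1],None,fx=s,fy=s,interpolation=cv2.INTER_CUBIC); cv2.imwrite("pics/"+name,im)
E
python3 - <<'E'
from h import *
t=cam("top");s=cam("scene")
crop(t,350,180,105,130,5,"t_rack.png");crop(s,280,285,170,105,4,"s_rack.png")
crop(t,220,165,90,90,6,"t_read.png");crop(s,285,170,95,85,6,"s_read.png")
print(onz(t,(403,247),0), onz(s,(365,350),0),onz(t,(272,208),0),onz(s,(335,225),0))
E
```

```text
[ 551.95408581 -155.12892775    0.        ] [ 548.6221266  -172.44719622    0.        ] [642.08139859 179.69988123   0.        ] [638.5030959 164.9147296   0.       ]
```

View pics/t_rack.png

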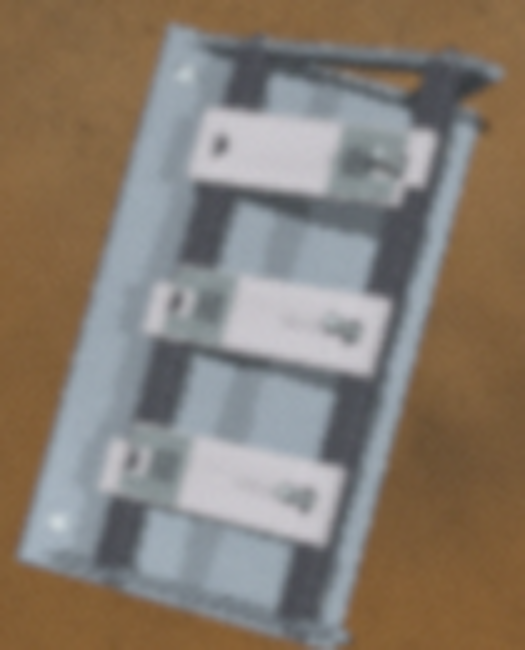

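View pics/s_rack.png

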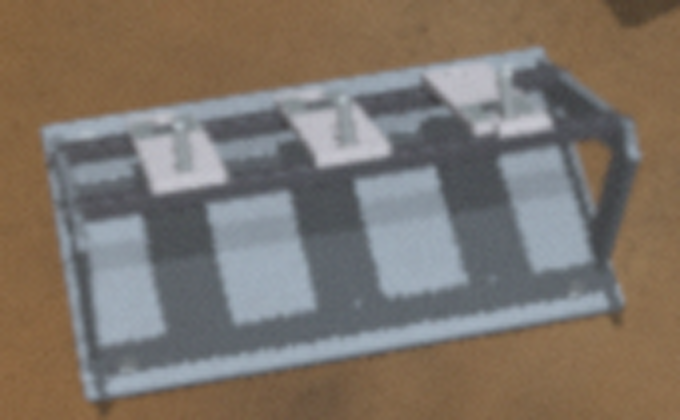

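View pics/t_read.png

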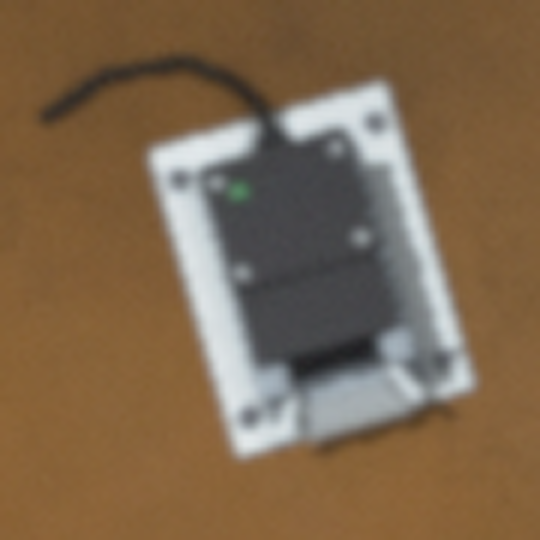

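View pics/s_read.png

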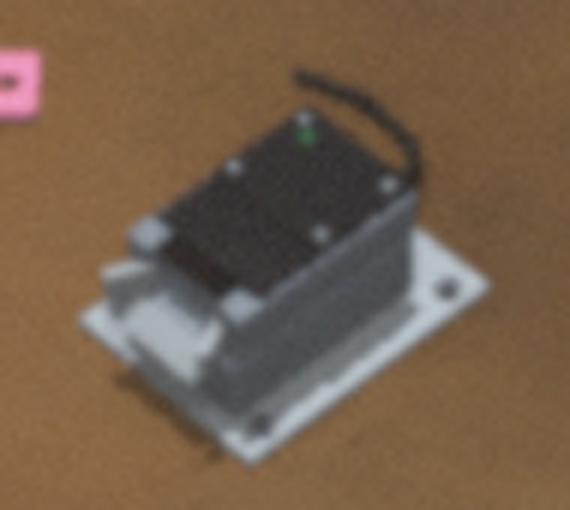

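```bash
python3 - <<'E'
from h import *
t=cam("top");s=cam("scene")
crop(t,365,255,60,40,13,"t_tag.png");crop(s,305,305,45,35,16,"s_tag.png")
E
```

```text
(no output)
```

View pics/t_tag.png

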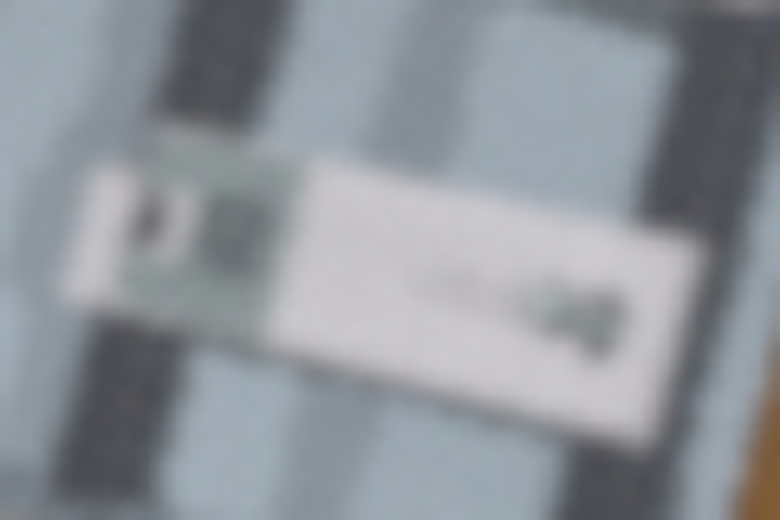

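View pics/s_tag.png

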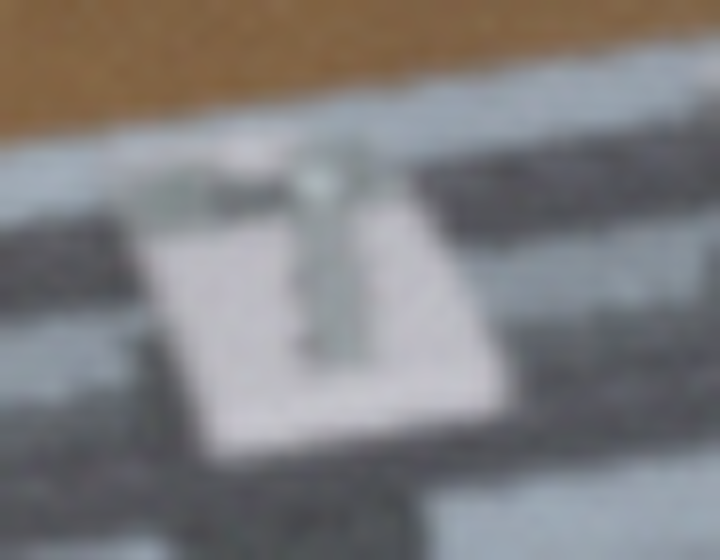

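```bash
python3 - <<'E'
from h import *
t=cam("top");s=cam("scene")
T=lambda x,y:(365+(x+.5)/13-.5,255+(y+.5)/13-.5)
S=lambda x,y:(305+(x+.5)/16-.5,305+(y+.5)/16-.5)
A,ea=tri(t,T(703,238),s,S(508,408)); B,eb=tri(t,T(652,450),s,S(208,465))
print("upper corners",A,ea,B,eb,np.linalg.norm(A-B))
# peg tip: scene(318,165) top(600,?)
L,el=tri(t,T(60,303),s,S(118,205)); print("lower near corner",L,el,np.linalg.norm(L-B))
# rack base corners, z~0..few mm
R=lambda x,y:(350+(x+.5)/5-.5,180+(y+.5)/5-.5)
c=[onz(t,R(*p),4) for p in [(170,25),(18,557)]]
print(c,np.linalg.norm(c[0]-c[1]))
S2=lambda x,y:(280+(x+.5)/4-.5,285+(y+.5)/4-.5)
d=[onz(s,S2(*p),4) for p in [(42,128),(543,48),(625,308),(88,400)]]
print(d,[np.linalg.norm(d[i]-d[(i+1)%4]) for i in range(4)])
# reader foot
Q=lambda x,y:(220+(x+.5)/6-.5,165+(y+.5)/6-.5)
q=[onz(t,Q(*p),6) for p in [(150,153),(387,80),(477,385),(236,460)]]
print("foot",q,[np.linalg.norm(q[i]-q[(i+1)%4]) for i in range(4)])
Q2=lambda x,y:(285+(x+.5)/6-.5,170+(y+.5)/6-.5)
q=[onz(s,Q2(*p),6) for p in [(80,318),(250,463),(490,284)]]
print(q,[np.linalg.norm(q[i]-q[i+1]) for i in range(2)])
E
```

```text
upper corners [ 483.80444575 -168.36620332  126.87557987] 1.6623284570748054 [ 447.39436795 -160.07528841  126.93955444] 0.013777128714212297 37.342162881919926
lower near corner [472.40643095 -67.80459259  29.45076511] 2.3471468819436296 136.54138071412856
[array([ 709.69312482, -102.71550776,    4.        ]), array([437.61657199, -30.96427677,   4.        ])] 281.3785524029796
[array([436.67877392, -32.04406234,   4.        ]), array([ 710.21820378, -103.6131236 ,    4.        ]), array([ 668.3398862 , -262.16462546,    4.        ]), array([ 395.50817078, -190.12816629,    4.        ])] [np.float64(282.7471489125087), np.float64(163.9889393399198), np.float64(282.1814954803644), np.float64(163.35728475756414)]
foot [array([684.91324314, 250.04392132,   6.        ]), array([719.15232   , 151.10963669,   6.        ]), array([590.4105015 , 109.21459831,   6.        ]), array([555.9403902 , 209.27801981,   6.        ])] [np.float64(104.69148513242075), np.float64(135.38703805201257), np.float64(105.83419530252374), np.float64(135.26217328411494)]
[array([557.24202098, 206.36809933,   6.        ]), array([588.63570561, 108.32790901,   6.        ]), array([717.48617381, 150.93538268,   6.        ])] [np.float64(102.94387962718568), np.float64(135.71234272952174)]
```

```bash
python3 - <<'E'
from h import *
t=cam("top");s=cam("scene")
xr=np.array([np.cos(np.deg2rad(-104.68)),np.sin(np.deg2rad(-104.68)),0]);z=np.array([0,0,1]);yr=np.cross(z,xr)
e=(xr+z)/2**.5;n=(z-xr)/2**.5;c=np.array([477.8,-117.7,83.])
P=[c+a*65*e+b*18*yr+d*3*n for a,b,d in [(1,1,-1),(1,-1,-1),(-1,-1,1),(-1,1,1)]]
P+=[c+52*e, c+52*e+27*n,c-52*e+3*n]
for cc,o,k,nm in [(t,(365,255),13,"t_tag"),(s,(305,305),16,"s_tag")]:
    im=cv2.imread(f"pics/{nm}.png")
    q=(proj(cc,P)-o+.5)*k-.5
    for p in q: cv2.circle(im,(int(p[0]),int(p[1])),4,(0,0,255),-1)
    cv2.imwrite(f"pics/{nm}1.png",im)
crop(t,255,215,40,30,19,"t_slot.png");crop(s,295,200,50,45,13,"s_slot.png")
E
```

```text
(no output)
```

View pics/t_tag1.png

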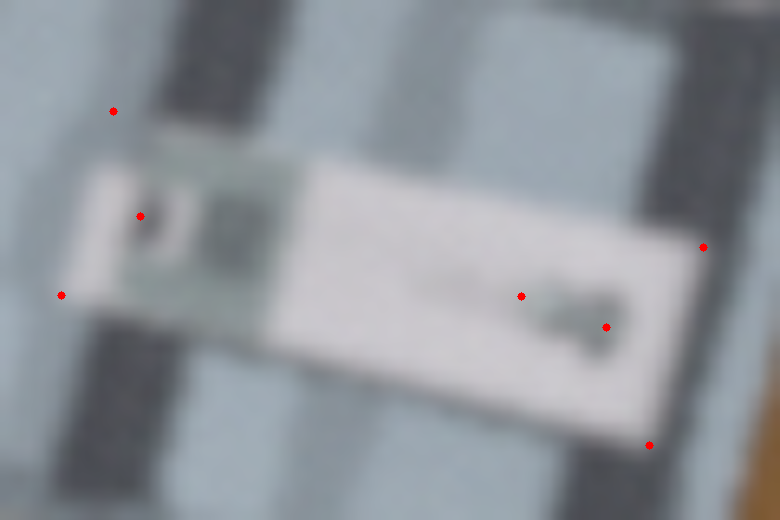

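View pics/s_tag1.png

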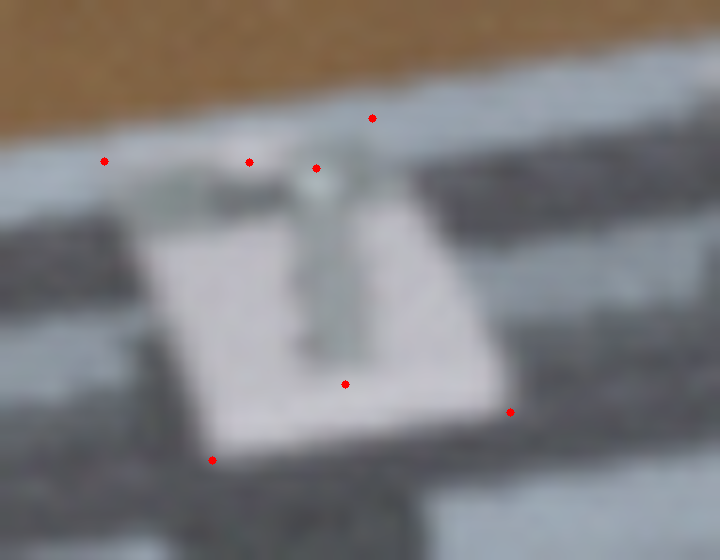

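View pics/t_slot.png

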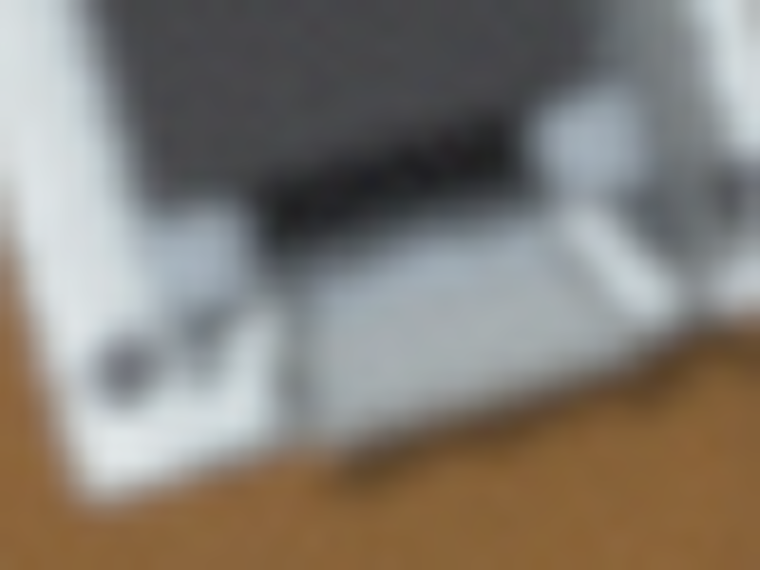

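View pics/s_slot.png

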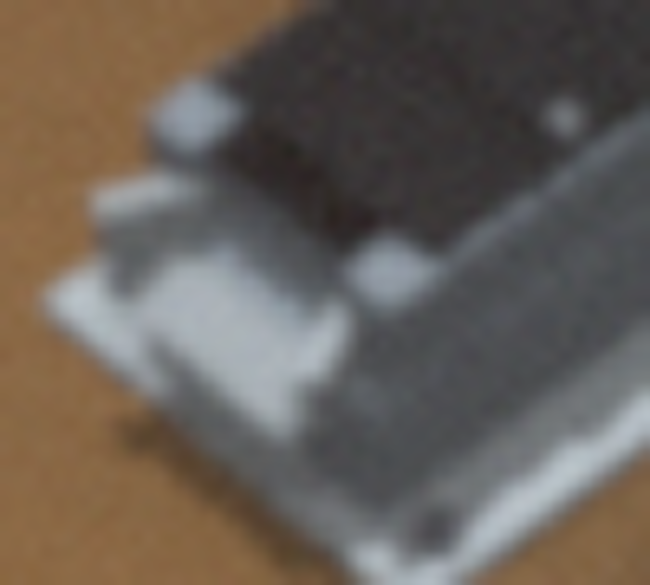

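```bash
python3 - <<'E'
from h import *
t=cam("top");s=cam("scene")
T=lambda x,y:(255+(x+.5)/19-.5,215+(y+.5)/19-.5)
S=lambda x,y:(295+(x+.5)/13-.5,200+(y+.5)/13-.5)
M=np.array([637.3,179.5]);a=np.deg2rad(18);R=np.array([[np.cos(a),np.sin(a)],[-np.sin(a),np.cos(a)]])
for nm,u,v in [("cheekL",(200,250),(195,115)),("cheekR",(590,150),(390,275))]:
    p,e=tri(t,T(*u),s,S(*v)); print(nm,p,e,R@(p[:2]-M))
for z in (32,46):
  for nm,u in [("rampL",(310,450)),("rampR",(680,325)),("floorL",(300,270)),("floorR",(560,205))]:
    p=onz(t,T(*u),z); print(z,nm,p,R@(p[:2]-M))
  for nm,v in [("s rampL",(140,335)),("s rampR",(295,440)),("flareLtip",(92,205))]:
    p=onz(s,S(*v),z); print(z,nm,p,R@(p[:2]-M))
E
```

```text
cheekL [584.13555347 190.25562449  62.10279944] 1.484363542369819 [-47.23872256  26.65792423]
cheekR [599.48299611 140.90602666  61.33466271] 0.7422431916395537 [-47.89230162 -25.01895295]
32 rampL [562.27477147 177.57643252  32.        ] [-71.94764752  21.35464923]
32 rampR [579.94070959 130.0629081   32.        ] [-69.82882846 -29.29247288]
32 floorL [585.73311109 179.66577515  32.        ] [-48.99179838  16.09270656]
32 floorR [595.19649802 146.15635405  32.        ] [-50.34656317 -18.70099413]
32 s rampL [562.36348898 170.17072205  32.        ] [-74.15176255  14.28398482]
32 s rampR [577.89815757 135.27963983  32.        ] [-70.15935211 -23.69988289]
32 flareLtip [566.91045275 203.0213141   32.        ] [-59.67595181  44.12166537]
46 rampL [561.10219967 176.49128391  46.        ] [-73.39815894  20.68495619]
46 rampR [578.57369999 129.50071079  46.        ] [-71.30266038 -29.40472509]
46 floorL [584.30234818 178.55763047  46.        ] [-50.69497031  15.48092839]
46 floorR [593.6615776  145.41702636  46.        ] [-52.03482405 -18.92982004]
46 s rampL [558.14763961 159.18782553  46.        ] [-81.55517523   5.14139862]
46 s rampR [573.47885877 124.75369356  46.        ] [-77.61505131 -32.34501424]
46 flareLtip [562.63505417 191.60819055  46.        ] [-67.26894662  34.58831067]
```

The notch is at the top-left of the near tag in the top view, at about (376,266). Its matt end therefore points down-slope, and it is the near tag that has to go. Three plates fit the look-alike question: the bottom rack tag (395,277) is nearest the robot, the pink one (197,248) is the look-alike, and the tags at (403,245) and (412,211) stay. Measurements agree with the given sizes (rack 283x164, foot 136x104, tag width 37).

```bash
cat >> h.py <<'E'
xr=np.array([np.cos(np.deg2rad(-104.68)),np.sin(np.deg2rad(-104.68)),0]);Z=np.array([0,0,1.]);yr=np.cross(Z,xr)
e=(xr+Z)/2**.5;n=(Z-xr)/2**.5;ctag=np.array([477.8,-117.7,83.])
Rg=np.stack([yr,-n,-e],1)
Xd=np.array([np.cos(np.deg2rad(18)),np.sin(np.deg2rad(18)),0]);Yd=np.cross(Z,Xd)
Ri=np.stack([Yd,-Z,Xd],1)   # x,y,z of tool for insertion
Ri=np.stack([np.cross(-Z,Xd),-Z,Xd],1)
def delta(pt,Rt):
    o=manip.observe(); R0=Ro.from_euler("xyz",o["tool_rot"],degrees=True).as_matrix()
    rv=Ro.from_matrix(Rt@R0.T).as_rotvec(); d=np.array(pt)-o["tool_pos"]
    print("t",round(o["clock"],2),"d",d.round(1),"rv",rv.round(4),"|d|",np.linalg.norm(d).round(1),"deg",np.rad2deg(np.linalg.norm(rv)).round(2)); print("q",np.round(o["qpos"],1),"F",np.round(o["force"],1),"w",o["grip_width"])
    return d,rv
E
python3 - <<'E'
from h import *
print(np.linalg.det(Rg),np.linalg.det(Ri))
G=ctag+22*e
print("grasp tcp",G-19*n,"standoff",G+81*n)
delta(G+81*n,Rg); delta(G+81*n,Rg@np.diag([-1,1,-1]))
print(Rg@Ri.T, Ro.from_matrix(Ri@Rg.T).as_rotvec())
E
```

```text
0.9999999999999999 0.9999999999999999
grasp tcp [ 470.4529966  -145.74499137   85.12132034] standoff [488.37251709 -77.34257339 155.83199846]
t 0.6 d [ 282.5 -667.4  -34.8] rv [-0.4125  0.7745  1.5565] |d| 725.6 deg 102.38
q [ 85.6  22.    0.5  -0.  -68.4 -14.8] F [0.1 1.1 0.7] w 87.1242264313485
t 0.6 d [ 282.5 -667.4  -34.8] rv [-0.7587 -0.4041 -1.4077] |d| 725.6 deg 94.51
q [ 85.6  22.    0.5  -0.  -68.4 -14.8] F [0.1 1.1 0.7] w 87.1242264313485
[[ 0.46935429 -0.86463612  0.1791952 ]
 [ 0.57223448  0.45239211  0.68402418]
 [-0.67249851 -0.21850801  0.70710678]] [ 0.59466906 -0.56117212 -0.94673908]
```

Emit:
send_rows:
  plan:
    - [0.014,-0.033,0.015,-0.038,-0.02,-0.07,-0.3]
    - [0.014,-0.033,0.015,-0.038,-0.02,-0.07,-0.3]
    - [0.014,-0.033,0.015,-0.038,-0.02,-0.07,-0.3]
    - [0.014,-0.033,0.015,-0.038,-0.02,-0.07,-0.3]
    - [0.014,-0.033,0.0,-0.038,-0.02,-0.07,-0.3]
  force: 40

```text
clock: 1.1
tool_pos: [276.9, 425.0, 253.1]
tool_rot: [-79.7, -6.4, -130.1]
force: [0.8, 0.6, -0.3]
grip_width: 59.6
```

Emit:
send_rows:
  plan:
    - [0.014,-0.033,0,-0.038,-0.02,-0.07,-0.3]
    - [0.014,-0.033,0,-0.038,-0.02,-0.07,-0.3]
    - [0.014,-0.033,0,-0.038,-0.02,-0.07,-0.3]
    - [0.014,-0.033,0,-0.038,-0.02,-0.07,-0.3]
    - [0.014,-0.033,0.0,-0.038,-0.02,-0.07,-0.3]

```text
clock: 1.6
tool_pos: [346.3, 258.9, 251.0]
tool_rot: [-67.5, -9.0, -151.9]
force: [1.0, -0.3, -0.0]
grip_width: 56.6
```

```bash
python3 - <<'E'
from h import *
Rg2=Rg@np.diag([-1,1,-1]);G=ctag+22*e
delta(G+81*n,Rg2); print(manip.observe()["tool_pos"])
E
```

```text
t 1.6 d [ 142.  -336.2  -95.1] rv [-0.3792 -0.204  -0.7044] |d| 377.2 deg 47.3
q [ 68.    9.9 -16.2  11.6 -85.2 -41.3] F [ 1.  -0.3 -0. ] w 56.59452921711309
[346.32277    258.85395438 250.96353144]
```

Emit:
send_rows:
  plan:
    - [0.014,-0.034,0,-0.038,-0.02,-0.07,-0.3]
    - [0.014,-0.034,0,-0.038,-0.02,-0.07,-0.3]
    - [0.014,-0.034,0,-0.038,-0.02,-0.07,-0.3]
    - [0.014,-0.034,0,-0.038,-0.02,-0.07,-0.3]
    - [0.014,-0.034,0.0,-0.038,-0.02,-0.07,-0.3]

```text
clock: 2.1
tool_pos: [416.4, 88.9, 250.9]
tool_rot: [-55.4, -6.7, -173.7]
force: [-0.5, 0.4, 0.7]
grip_width: 56.6
```

Emit:
send_rows:
  plan:
    - [0.014,-0.034,-0.015,-0.038,-0.02,-0.07,-0.3]
    - [0.014,-0.034,-0.02,-0.038,-0.02,-0.07,-0.3]
    - [0.014,-0.034,-0.02,-0.038,-0.02,-0.07,-0.3]
    - [0.014,-0.034,-0.02,-0.038,-0.02,-0.07,-0.3]
    - [0.014,-0.03,-0.02,-0.037,-0.02,-0.07,-0.3]

```text
clock: 2.6
tool_pos: [486.4, -77.3, 155.0]
tool_rot: [-45.0, -0.3, 165.5]
force: [0.8, 1.0, -0.3]
grip_width: 56.5
```

```bash
python3 - <<'E'
from h import *
Rg2=Rg@np.diag([-1,1,-1]);G=ctag+22*e
delta(G+81*n,Rg2); print(manip.observe()["tool_pos"])
E
```

```text
t 2.6 d [ 1.9 -0.   0.8] rv [-0.0014 -0.0047 -0.0031] |d| 2.1 deg 0.33
q [ 29.6  23.8 -28.5  31.6 -75.  -62.7] F [ 0.8  1.  -0.3] w 56.53319554959979
[486.43616082 -77.32604332 155.04943102]
```

Emit:
send_rows:
  plan:
    - [-0.003,-0.0137,-0.0139,-0.001,-0.004,-0.003,-0.3]
    - [-0.003,-0.0137,-0.0139,0,0,0,-0.3]
    - [-0.003,-0.0137,-0.0139,0,0,0,-0.3]

```text
clock: 2.9
tool_pos: [477.1, -117.7, 113.2]
tool_rot: [-45.1, -0.1, 165.4]
force: [0.6, 0.9, 0.4]
grip_width: 56.8
```

```bash
python3 - <<'E'
from h import *
Rg2=Rg@np.diag([-1,1,-1]);G=ctag+22*e
delta(G-19*n,Rg2); 
t=cam("top");s=cam("scene")
crop(t,350,220,100,80,8,"t_ap.png");crop(s,270,250,110,90,7,"s_ap.png")
E
```

```text
t 2.9 d [ -6.7 -28.1 -28.1] rv [-0.0017 -0.002  -0.0023] |d| 40.3 deg 0.2
q [ 25.6  25.4 -34.6  35.7 -67.4 -65.3] F [0.6 0.9 0.4] w 56.79133809163333
```

View pics/t_ap.png

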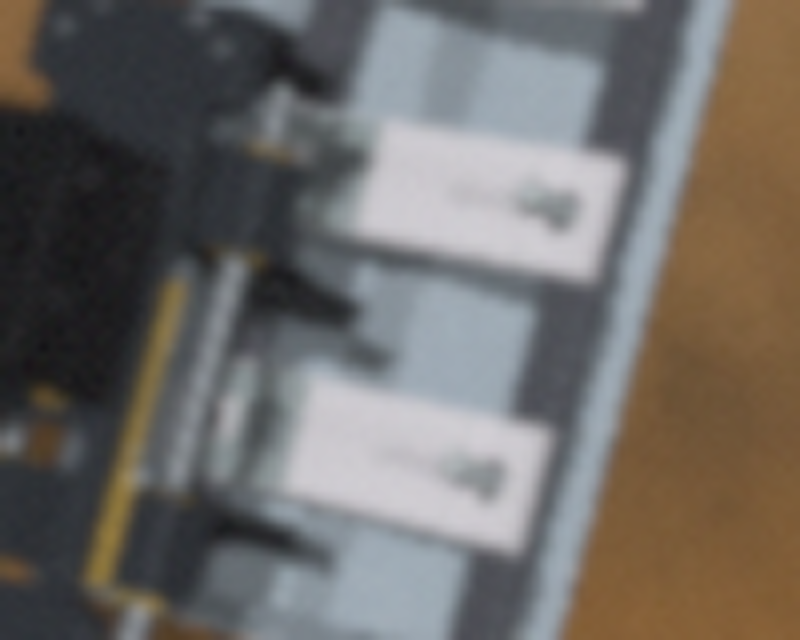

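View pics/s_ap.png

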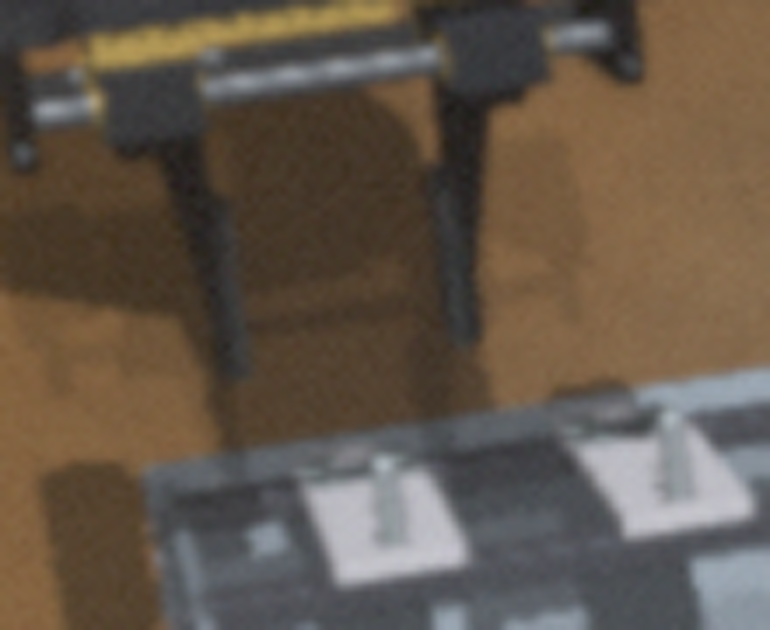

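The fingers straddle the near tag: their tips are at crop (385,355) and (325,560) on either side of it. I'm moving in.

Emit:
send_rows:
  plan:
    - [-0.0017,-0.007,-0.007,-0.0017,-0.002,-0.002,-0.3]
    - [-0.0017,-0.007,-0.007,0,0,0,-0.3]
    - [-0.0017,-0.007,-0.007,0,0,0,-0.3]
    - [-0.0016,-0.007,-0.007,0,0,0,-0.3]
    - [0,0,0,0,0,0,-0.1]

```text
clock: 3.5
tool_pos: [469.0, -146.1, 85.2]
tool_rot: [-44.9, -0.1, 165.3]
force: [-0.0, 0.5, -0.4]
grip_width: 53.7
```

Emit:
send_rows:
  plan:
    - [0,0,0,0,0,0,0.1]
    - [0,0,0,0,0,0,0.3]
    - [0,0,0,0,0,0,1]
    - [0,0,0,0,0,0,1]
    - [0,0,0,0,0,0,1]
  force: 40

```text
clock: 4.0
tool_pos: [470.4, -144.8, 86.1]
tool_rot: [-45.0, 0.0, 165.4]
force: [0.5, -0.3, 0.2]
grip_width: 16.5
```

```bash
python3 - <<'E'
from h import *
Rg2=Rg@np.diag([-1,1,-1]);G=ctag+22*e
delta(G-19*n,Rg2); 
t=cam("top");s=cam("scene")
crop(t,350,220,100,80,8,"t_gr.png");crop(s,270,270,110,90,7,"s_gr.png")
E
```

```text
t 4.0 d [ 0.1 -0.9 -0.9] rv [ 0.0001  0.0001 -0.0009] |d| 1.3 deg 0.05
q [ 22.5  26.7 -38.4  39.4 -62.5 -67.8] F [ 0.5 -0.3  0.2] w 16.457474485446504
```

View pics/t_gr.png

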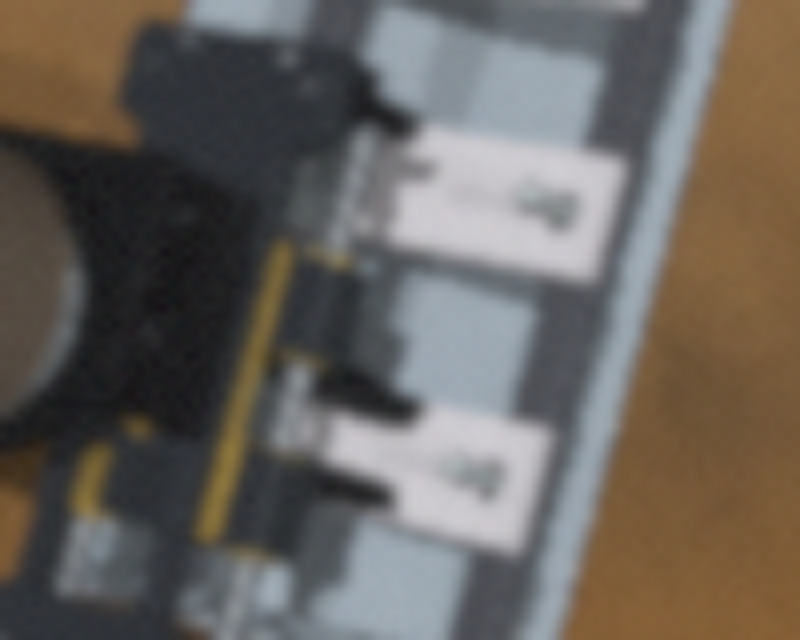

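View pics/s_gr.png

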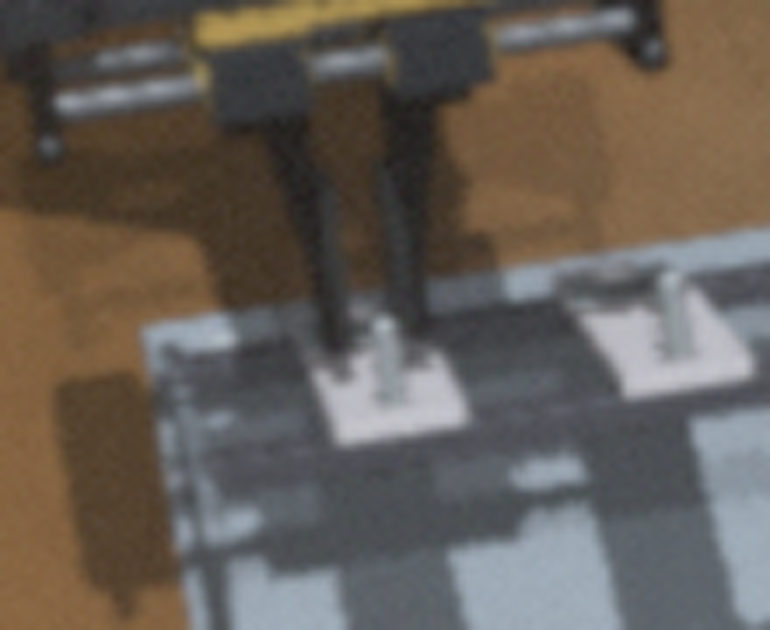

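Grip width 16.5 is below the 36 mm tag, so the fingers closed in front of the tag and not around it. I'll reopen, but first I'll find the depth error by triangulating the tips.

```bash
python3 - <<'E'
from h import *
t=cam("top");s=cam("scene")
T=lambda x,y:(350+(x+.5)/8-.5,220+(y+.5)/8-.5)
S=lambda x,y:(270+(x+.5)/7-.5,270+(y+.5)/7-.5)
o=manip.observe();print(o["tool_pos"],o["grip_width"])
for p,q in [((412,408),(422,345)),((388,498),(340,372))]:
    P,er=tri(t,T(*p),s,S(*q)); print(P,er, "n-depth rel tag mid",(P-ctag)@n,(P-ctag)@e,(P-ctag)@yr)
Pt=o["tool_pos"]; print((Pt-ctag)@n,(Pt-ctag)@e,(Pt-ctag)@yr)
print((proj(t,[Pt])-(350,220)+.5)*8,(proj(s,[Pt])-(270,270)+.5)*7)
crop(t,385,255,45,40,16,"t_g2.png");crop(s,300,300,50,40,15,"s_g2.png")
E
```

```text
[ 470.24816407 -144.97609954   85.97783257] 2.945996465963514
[ 487.95562733 -131.34406298  109.34147004] 2.5132420933468267 n-depth rel tag mid 11.113202816333562 26.13926136213965 13.28179217671124
[ 463.28339508 -126.15420402  103.78802723] 0.4352831848224472 n-depth rel tag mid 6.315169058456569 23.08354098604928 -11.90026199481391
-17.905118795594365 22.116410003773925 -0.3929988243405289
[[442.68400449 475.934936  ]] [[390.92086094 447.68562132]]
```

View pics/t_g2.png

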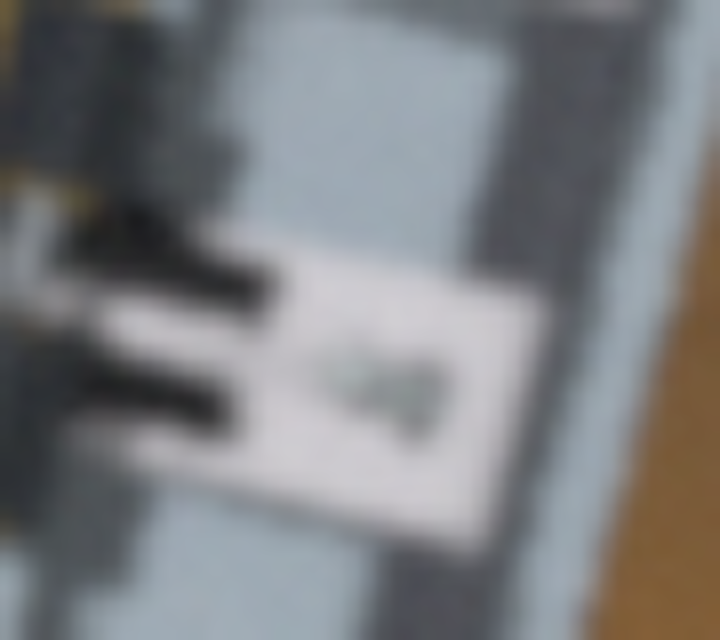

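View pics/s_g2.png

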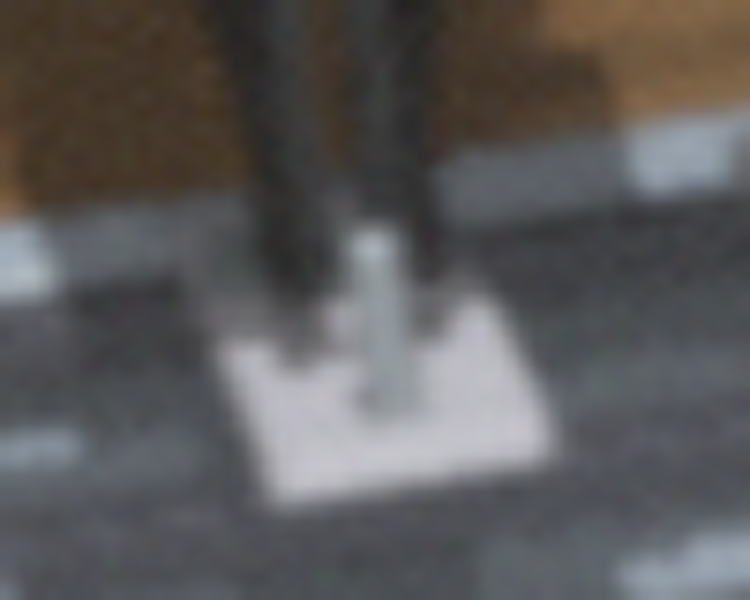

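```bash
python3 - <<'E'
from h import *
t=cam("top");s=cam("scene")
T=lambda x,y:(350+(x+.5)/8-.5,220+(y+.5)/8-.5)
S=lambda x,y:(270+(x+.5)/7-.5,250+(y+.5)/7-.5)
tp=np.array([477.1,-117.7,113.2])
for p,q in [((385,357),(468,340)),((325,560),(238,375))]:
    P,er=tri(t,T(*p),s,S(*q)); d=P-tp; print(P,er,d@n,d@e,d@yr)
im=cv2.imread("pics/scene0.png")
print("start tcp in scene",proj(s,[[205.7,589.5,189.6]]),"top",proj(t,[[205.7,589.5,189.6]]))
print(manip.observe()["grip_width"],manip.observe()["clock"])
cv2.imwrite("pics/s0c.png",cv2.resize(im[20:140,40:140],None,fx=6,fy=5))
im=cv2.imread("pics/top0.png");cv2.imwrite("pics/t0c.png",cv2.resize(im[370:470,0:110],None,fx=6,fy=6))
E
```

```text
[ 504.46546424 -117.24162814  152.60322442] 5.318920427990588 33.0795845940613 22.644989782607002 26.355992744952584
[ 445.25442115 -100.70468025  151.45750134] 0.2731734326598045 32.970773253010904 21.133503998975545 -35.112979285078566
start tcp in scene [[106.28285311 116.15903256]] top [[ 59.38455572 397.77168442]]
1.2233814679239894 4.3
```

View pics/s0c.png

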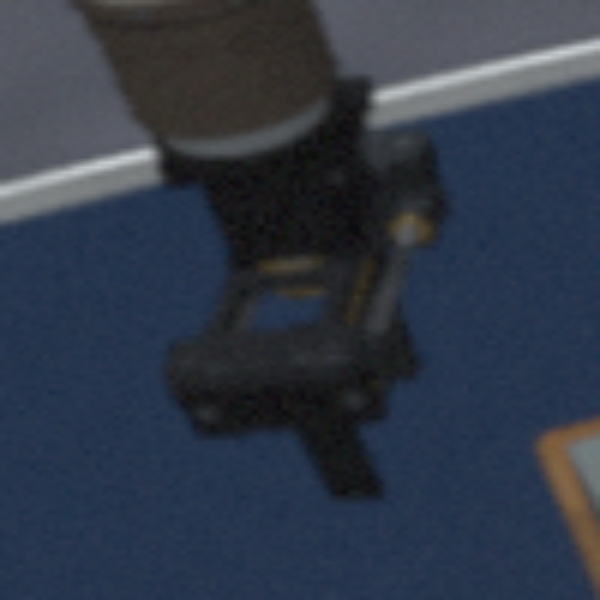

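View pics/t0c.png

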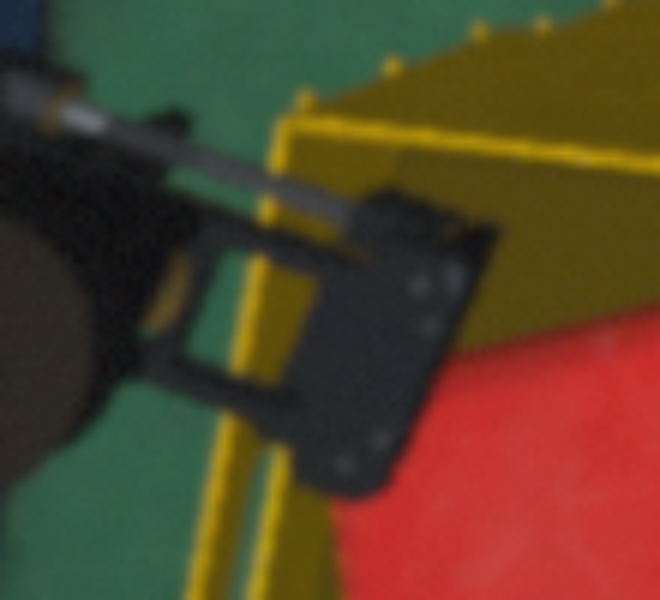

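```bash
python3 - <<'E'
from h import *
t=cam("top");s=cam("scene")
x0=np.array([np.cos(np.deg2rad(-109.25)),np.sin(np.deg2rad(-109.25)),0])
for sg in (-1,1): print("start tip",proj(s,[np.array([205.7,589.5,189.6])+sg*43*x0]),proj(t,[np.array([205.7,589.5,189.6])+sg*43*x0]))
tp=np.array([477.1,-117.7,113.2])
for sg in (-1,1):
  for k in (0,10,20,30):
    P=tp+sg*32*yr+k*n
    print(sg,k,(proj(s,[P])-(270,250)+.5)*7,(proj(t,[P])-(350,220)+.5)*8)
E
```

```text
start tip [[108.86489859 105.45560801]] [[ 39.74285903 390.51152954]]
start tip [[103.62598171 127.30497932]] [[ 78.96163842 405.04478139]]
-1 0 [[259.09873678 471.70572734]] [[335.88293797 555.98597404]]
-1 10 [[254.22230392 437.33754084]] [[315.93273376 549.3193591 ]]
-1 20 [[249.33521677 402.86357739]] [[295.75017721 542.57555883]]
-1 30 [[244.43776656 368.28571602]] [[275.33102795 535.75317285]]
1 0 [[483.07410929 436.33163705]] [[395.18943817 342.02378488]]
1 10 [[478.53225597 402.08748211]] [[375.67277676 334.14611898]]
1 20 [[473.97574558 367.73949805]] [[355.92993102 326.17689832]]
1 30 [[469.40481948 333.28954227]] [[335.95679194 318.11445502]]
```

The visible tips sit about 27 mm short of the reported TCP along the finger axis. Every pose and both cameras show this, and so does closing on nothing. The reported TCP therefore lies beyond the real fingertips. I'll reopen in place and measure it again.

Emit:
send_rows:
  plan:
    - [0,0,0,0,0,0,-0.3]
    - [0,0,0,0,0,0,-0.3]
    - [0,0,0,0,0,0,-0.3]
    - [0,0,0,0,0,0,-0.3]
    - [0,0,0,0,0,0,-0.3]

```text
clock: 4.9
tool_pos: [470.2, -145.0, 86.0]
tool_rot: [-45.0, -0.0, 165.4]
force: [0.3, 0.8, -0.6]
grip_width: 32.4
```

Emit:
send_rows:
  plan:
    - [0,0,0,0,0,0,-0.3]
    - [0,0,0,0,0,0,-0.3]
    - [0,0,0,0,0,0,-0.3]
    - [0,0,0,0,0,0,-0.3]
    - [0,0,0,0,0,0,-0.3]

```text
clock: 5.4
tool_pos: [470.2, -145.0, 85.9]
tool_rot: [-45.0, -0.0, 165.4]
force: [0.0, 0.2, -0.0]
grip_width: 55.9
```

```bash
python3 - <<'E'
from h import *
t=cam("top");s=cam("scene")
o=manip.observe();print(o["tool_pos"],o["grip_width"],o["clock"],o["force"])
tp=o["tool_pos"]
for c,o0,k,nm in [(t,(370,250),12,"t_g3.png"),(s,(295,295),13,"s_g3.png")]:
    crop(c,o0[0],o0[1],60,45,k,nm); im=cv2.imread("pics/"+nm)
    for d in (0,10,20,30):
      for sg in (-1,1):
        q=(proj(c,[tp+sg*30*yr+d*n])[0]-o0+.5)*k
        cv2.circle(im,(int(q[0]),int(q[1])),3,(0,0,255) if d==0 else (0,255,255) if d==20 else (0,255,0),-1)
    cv2.imwrite("pics/"+nm,im)
E
```

```text
[ 470.22618895 -145.01497864   85.94220598] 56.57191322558017 5.5 [ 0.21912995 -0.1394529   0.25643536]
```

View pics/t_g3.png

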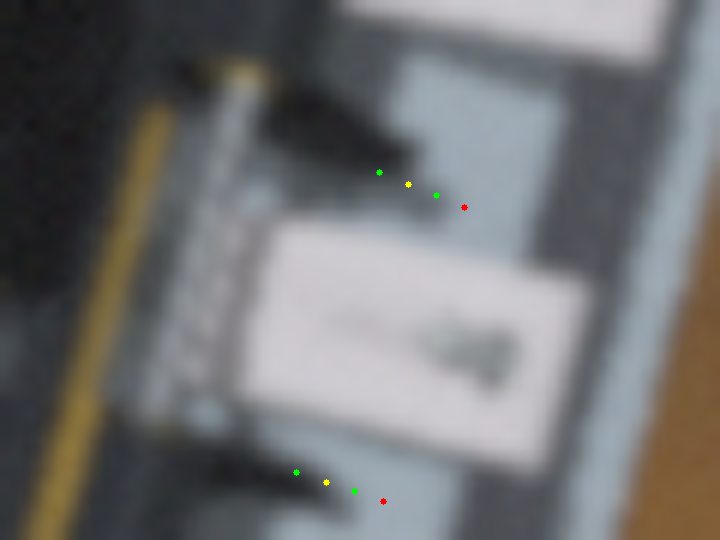

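View pics/s_g3.png

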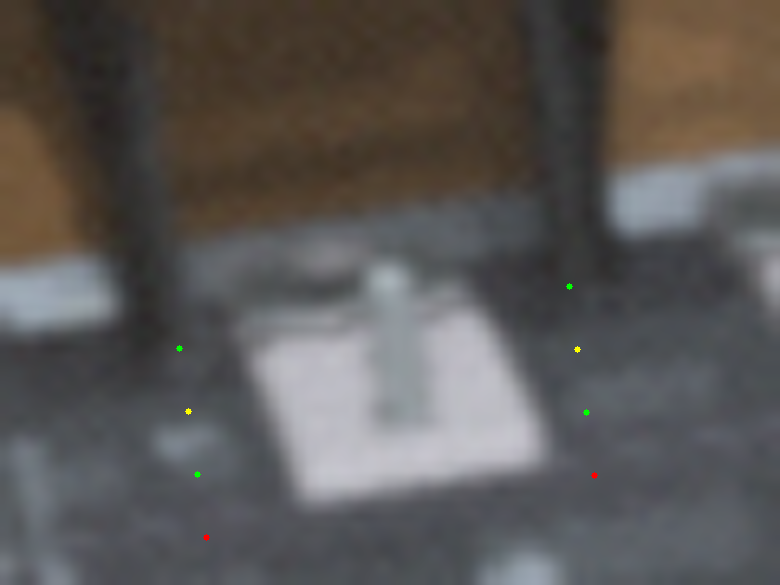

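Emit:
send_rows:
  plan:
    - [-0.0012,-0.0048,-0.005,0,0,0,-0.3]
    - [-0.0012,-0.0048,-0.005,0,0,0,-0.3]
    - [-0.0012,-0.0048,-0.005,0,0,0,-0.3]
    - [-0.0012,-0.0048,-0.005,0,0,0,-0.3]
    - [0,0,0,0,0,0,-0.3]

```text
clock: 6.0
tool_pos: [464.2, -165.2, 65.3]
tool_rot: [-44.9, -0.1, 165.3]
force: [-0.2, 0.0, 0.5]
grip_width: 56.4
```

Emit:
send_rows:
  plan:
    - [0,0,0,0,0,0,0.0]
    - [0,0,0,0,0,0,0.3]
    - [0,0,0,0,0,0,1]
    - [0,0,0,0,0,0,1]
    - [0,0,0,0,0,0,1]
  force: 40

```text
clock: 6.5
tool_pos: [465.7, -164.0, 66.1]
tool_rot: [-45.0, 0.0, 165.4]
force: [0.0, 0.2, 1.1]
grip_width: 35.5
```

Emit:
send_rows:
  plan:
    - [0,0,0,0,0,0,1]
    - [0,0,0,0,0,0,1]

```text
clock: 6.7
tool_pos: [465.7, -164.0, 66.1]
tool_rot: [-45.0, 0.0, 165.4]
force: [-0.5, 1.2, 1.3]
grip_width: 35.0
```

```bash
python3 - <<'E'
from h import *
t=cam("top");s=cam("scene")
o=manip.observe();print(o["tool_pos"],o["grip_width"],o["clock"],o["force"])
crop(t,370,250,60,45,12,"t_g4.png");crop(s,295,295,60,45,13,"s_g4.png")
E
```

```text
[ 465.66440513 -164.03060038   66.10013382] 35.228526685801164 6.8 [0.17085934 2.39343844 1.94867111]
```

View pics/t_g4.png

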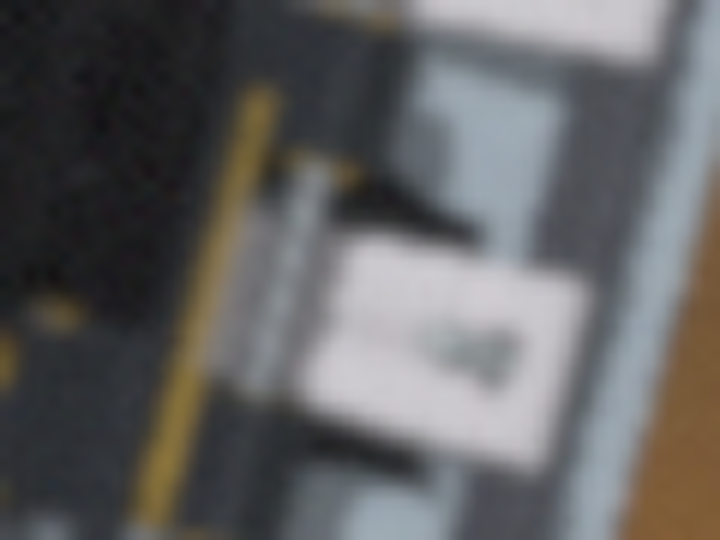

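View pics/s_g4.png

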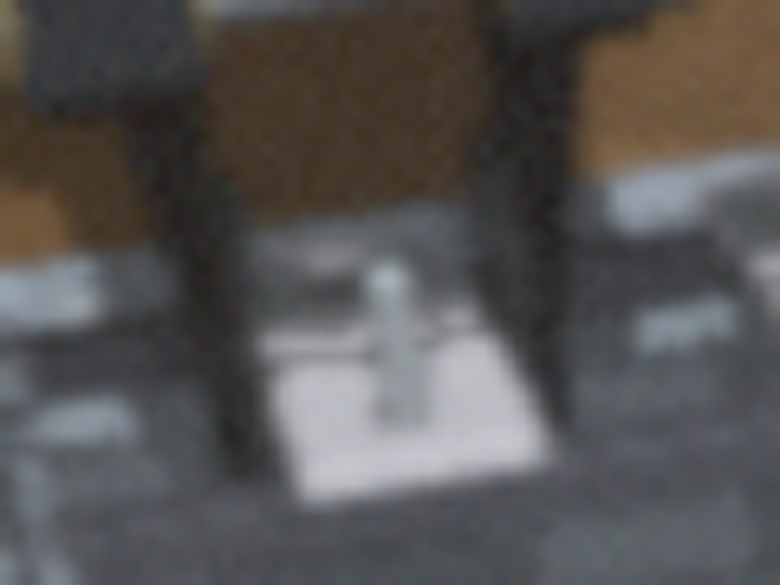

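Grip stopped at 35.2 mm with a finger on each side of the tag, and the tag has not moved. Now I'll draw it out square to the slope.

Emit:
send_rows:
  plan:
    - [0.0009,0.0034,0.0035,0,0,0,1]
    - [0.0018,0.0068,0.0071,0,0,0,1]
    - [0.0018,0.0068,0.0071,0,0,0,1]
    - [0.0018,0.0068,0.0071,0,0,0,1]
    - [0.0018,0.0068,0.0071,0,0,0,1]

```text
clock: 7.3
tool_pos: [473.9, -132.7, 98.6]
tool_rot: [-45.0, 0.0, 165.4]
force: [-0.1, 0.3, -1.8]
grip_width: 35.0
```

Emit:
send_rows:
  plan:
    - [0.0018,0.0068,0.0071,0,0,0,1]
    - [0.0018,0.0068,0.0071,0,0,0,1]
    - [0.0036,0.0136,0.0142,0,0,0,1]
    - [0.0036,0.0136,0.0142,0,0,0,1]
    - [0.0,0.0,0.03,0,0,0,1]

```text
clock: 7.8
tool_pos: [484.3, -91.5, 170.2]
tool_rot: [-44.9, -0.2, 165.5]
force: [0.8, -0.3, -0.5]
grip_width: 35.4
```

```bash
python3 - <<'E'
from h import *
t=cam("top");s=cam("scene")
o=manip.observe();print(o["tool_pos"],o["grip_width"],o["clock"],o["force"],o["tool_rot"])
crop(t,330,200,120,100,6,"t_l.png");crop(s,250,250,130,100,6,"s_l.png")
E
```

```text
[486.44210323 -91.27750584 173.42577168] 35.385100874042756 7.9 [ 0.7141253  -0.53038615 -0.47584188] [-45.20557352   0.30809295 165.45103381]
```

View pics/t_l.png

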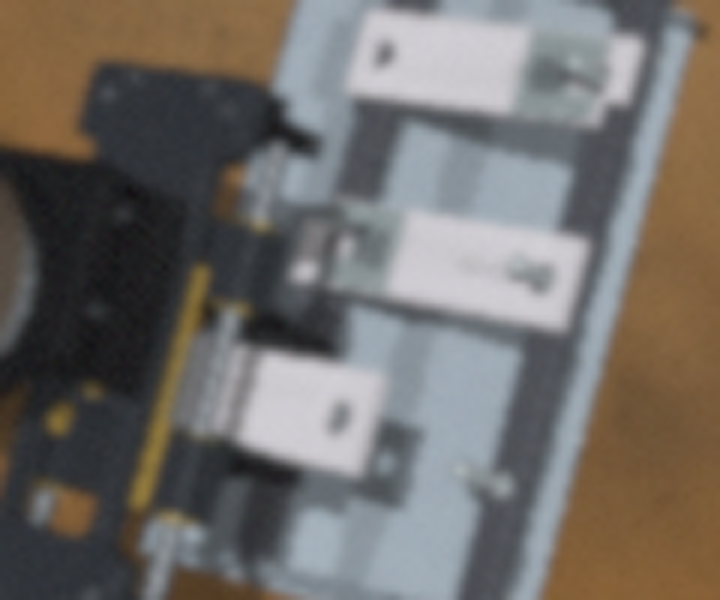

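View pics/s_l.png

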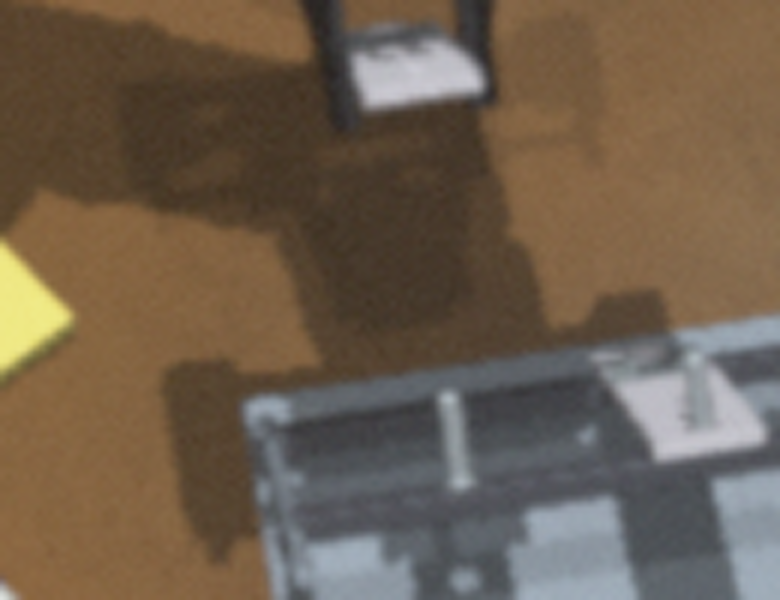

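```bash
cat >> h.py <<'E'
F=np.diag([-1.,1,-1]);Rg2=Rg@F;Ri2=Ri@F
M=np.array([637.3,179.5,0])
E
python3 - <<'E'
from h import *
t=cam("top");s=cam("scene")
T=lambda x,y:(330+(x+.5)/6-.5,200+(y+.5)/6-.5)
S=lambda x,y:(250+(x+.5)/6-.5,250+(y+.5)/6-.5)
tp=manip.observe()["tool_pos"]
Q=[]
for p,q in [((388,372),(488,97)),((362,475),(360,112))]:
    P,er=tri(t,T(*p),s,S(*q));d=P-tp;print(P,er,d@n,d@e,d@yr)
print(45.8-3,65-21.9)
delta(M-160*Xd-21.9*Xd+np.array([0,0,120]),Ri2)
E
```

```text
[504.84923265 -95.92714604 232.50653762] 1.9187865026271804 44.87893918251671 42.38938191795145 20.744169032857382
[467.6920463  -86.59387108 235.28001493] 0.8621521656694608 46.56587992861098 44.62473039290158 -17.565309467162233
42.8 43.1
t 8.0 d [-20.  215.7 -50.8] rv [ 0.5944 -0.5597 -0.9472] |d| 222.5 deg 71.65
q [ 28.2  22.2 -28.7  32.3 -75.7 -61.5] F [-0.8  0.1 -1. ] w 35.387543405928675
```

Emit:
send_rows:
  plan:
    - [-0.0017,0.018,0,0.0495,-0.0466,-0.0789,1]
    - [-0.0017,0.018,0,0.0495,-0.0466,-0.0789,1]
    - [-0.0017,0.018,0,0.0495,-0.0466,-0.0789,1]
    - [-0.0017,0.018,0,0.0495,-0.0466,-0.0789,1]
    - [-0.0017,0.018,0,0.0495,-0.0466,-0.0789,1]

```text
clock: 8.5
tool_pos: [475.1, -2.3, 169.4]
tool_rot: [-63.5, 5.5, 141.4]
force: [-0.1, -1.2, -0.1]
grip_width: 35.3
```

Emit:
send_rows:
  plan:
    - [-0.0017,0.018,0,0.0495,-0.0466,-0.0789,1]
    - [-0.0017,0.018,0,0.0495,-0.0466,-0.0789,1]
    - [-0.0017,0.018,0,0.0495,-0.0466,-0.0789,1]
    - [-0.0017,0.018,0,0.0495,-0.0466,-0.0789,1]
    - [-0.0017,0.018,0,0.0495,-0.0466,-0.0789,1]

```text
clock: 9.0
tool_pos: [466.5, 87.5, 169.4]
tool_rot: [-82.8, 3.1, 117.1]
force: [-0.4, -0.8, -0.1]
grip_width: 35.3
```

Emit:
send_rows:
  plan:
    - [-0.0017,0.018,0,0.0495,-0.0466,-0.0789,1]
    - [-0.0017,0.018,0,0.0495,-0.0466,-0.0789,1]
    - [0,0,0,0,0,0,1]

```text
clock: 9.3
tool_pos: [462.1, 122.9, 169.9]
tool_rot: [-89.8, -0.1, 108.1]
force: [-0.1, 0.4, 0.1]
grip_width: 35.3
```

```bash
python3 - <<'E'
from h import *
print(manip.observe()["tool_pos"])
delta(M-160*Xd-21.9*Xd+np.array([0,0,50]),Ri2)
t=cam("top");s=cam("scene")
crop(t,230,170,110,120,5,"t_p.png");crop(s,220,150,130,110,6,"s_p.png")
E
```

```text
[462.0540246  122.89968607 169.91246214]
t 9.3 d [   2.2    0.4 -119.9] rv [ 0.0003 -0.004  -0.0013] |d| 119.9 deg 0.24
q [ 3.430e+01  8.800e+00 -2.110e+01 -1.000e-01 -6.030e+01 -1.062e+02] F [-0.1  0.4  0.1] w 35.290903502340996
```

View pics/t_p.png

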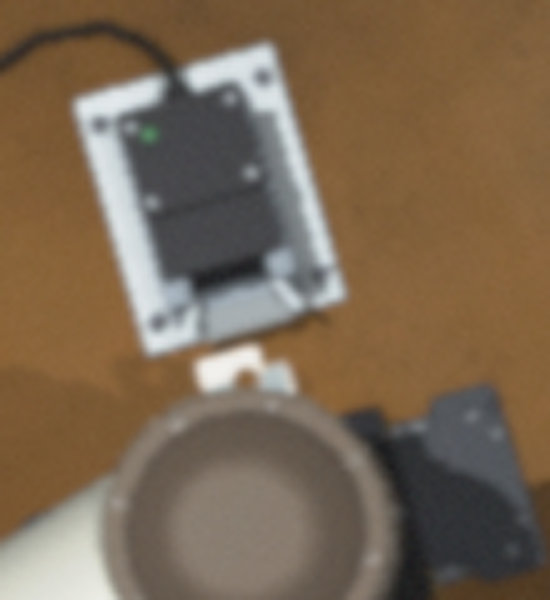

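View pics/s_p.png

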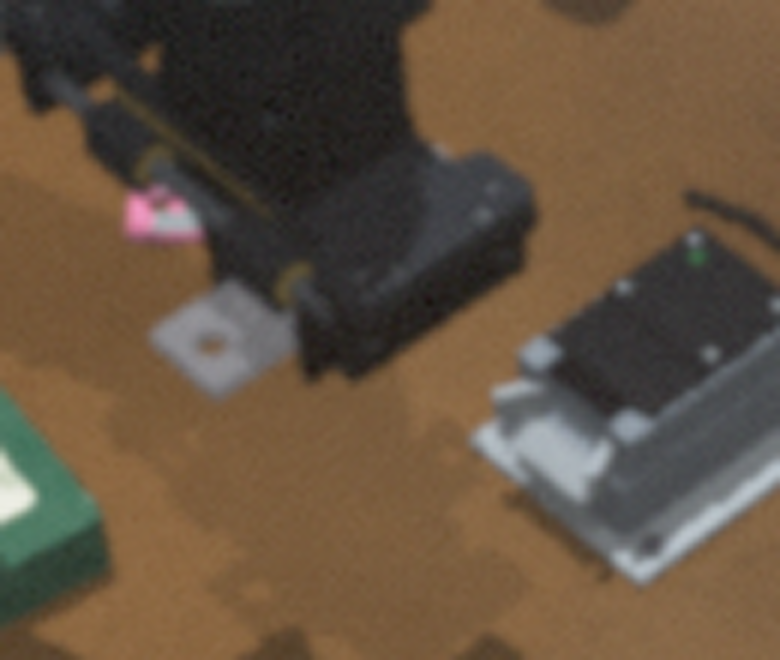

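Emit:
send_rows:
  plan:
    - [0.001,0,-0.035,0,-0.004,-0.001,1]
    - [0.001,0,-0.035,0,0,0,1]
    - [0,0,-0.035,0,0,0,1]
    - [0,0,-0.035,0,0,0,1]
    - [0,0,0,0,0,0,1]

```text
clock: 9.9
tool_pos: [462.3, 120.5, 25.8]
tool_rot: [-89.4, 0.2, 108.0]
force: [0.1, -0.1, -0.2]
grip_width: 35.0
```

```bash
python3 - <<'E'
from h import *
print(manip.observe()["tool_pos"])
delta(M-160*Xd-21.9*Xd+np.array([0,0,0.]),Ri2)
t=cam("top");s=cam("scene")
crop(t,240,195,80,60,9,"t_p2.png");crop(s,240,185,100,80,7,"s_p2.png")
E
```

```text
[462.29893908 120.47732033  25.77983259]
t 9.9 d [  2.    2.8 -25.8] rv [ 0.0072 -0.0093  0.0004] |d| 26.0 deg 0.67
q [ 3.420e+01  1.960e+01 -3.160e+01  1.000e-01 -3.950e+01 -1.063e+02] F [ 0.1 -0.1 -0.2] w 35.01328060717541
```

View pics/t_p2.png

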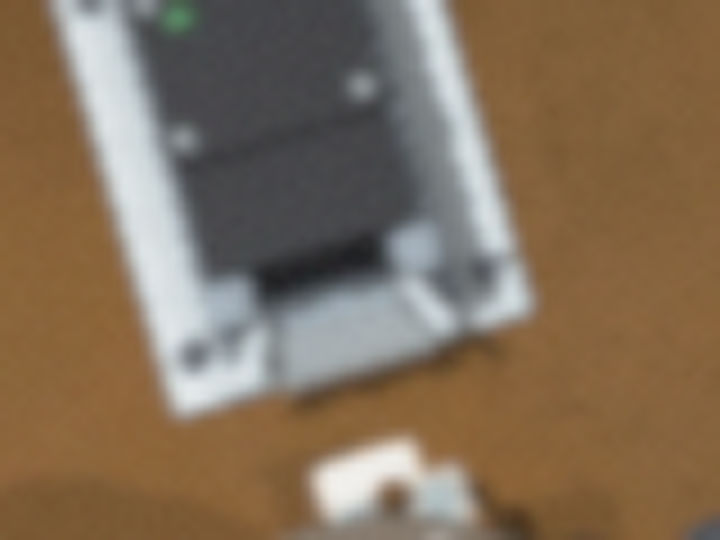

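View pics/s_p2.png

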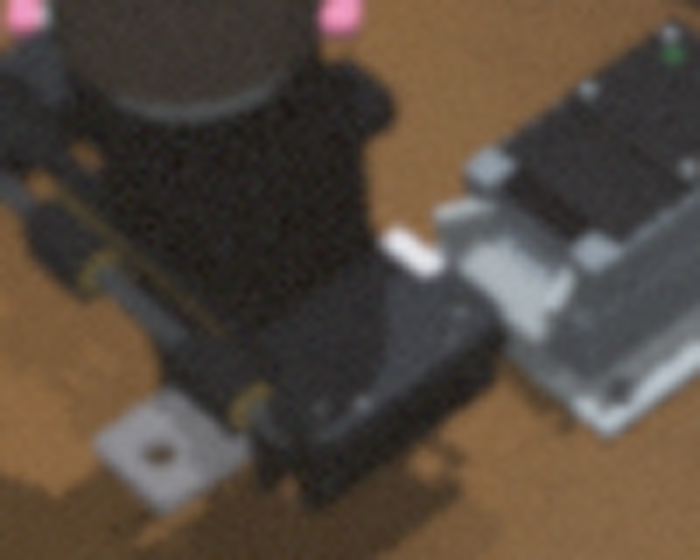

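```bash
python3 - <<'E'
from h import *
t=cam("top");s=cam("scene")
crop(s,285,205,40,30,19,"s_p3.png");crop(t,265,235,40,22,19,"t_p3.png")
tp=manip.observe()["tool_pos"];print(tp)
# predicted tag corners
c=tp+46*Z+21.9*Xd
for c_,o,k,nm in [(s,(285,205),19,"s_p3.png"),(t,(265,235),19,"t_p3.png")]:
    im=cv2.imread("pics/"+nm)
    for a,b in [(65,18),(65,-8),(55,-8),(55,-18)]:
        q=(proj(c_,[c+a*Xd+b*Yd+3*Z])[0]-o+.5)*k; cv2.circle(im,(int(q[0]),int(q[1])),4,(0,0,255),-1)
    cv2.imwrite("pics/"+nm,im)
E
```

```text
[467.48082902 123.81033123  31.96197161]
```

View pics/s_p3.png

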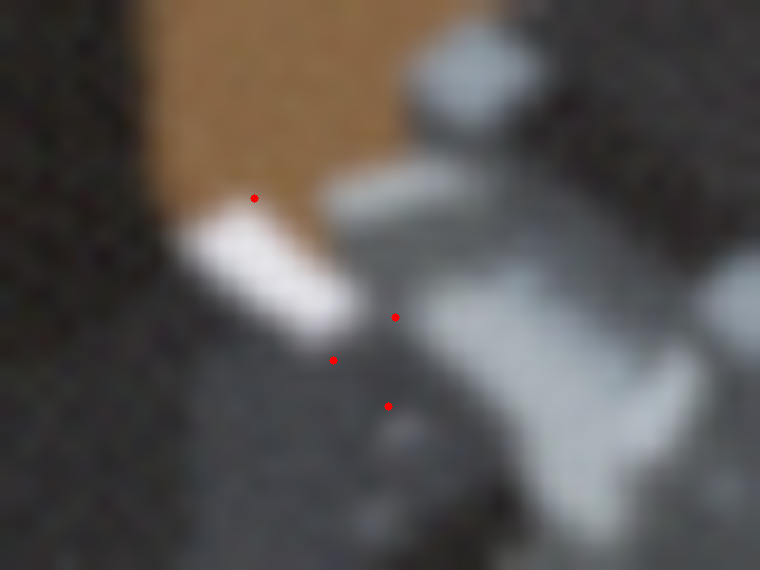

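View pics/t_p3.png

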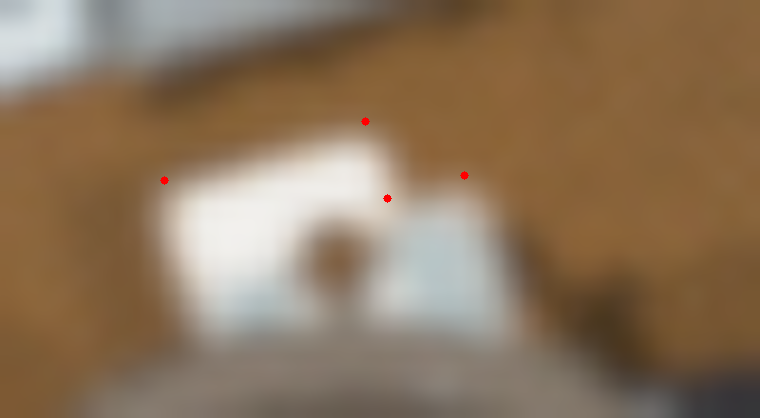

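Emit:
send_rows:
  plan:
    - [0,0,-0.01,0,0,0,1]
    - [0,0,-0.01,0,0,0,1]
    - [0.002,0.0007,-0.01,0,0,0,1]
    - [0.003,0.001,-0.002,0,0,0,1]
    - [0,0,0,0,0,0,1]

```text
clock: 10.6
tool_pos: [471.2, 124.9, -2.1]
tool_rot: [-90.1, 0.1, 108.0]
force: [-1.1, 0.1, 0.1]
grip_width: 35.2
```

```bash
python3 - <<'E'
from h import *
t=cam("top");s=cam("scene")
print(manip.observe()["tool_pos"])
delta(M-163*Xd,Ri2)
tp=manip.observe()["tool_pos"];c=tp+46*Z+20*Xd
for c_,o,w,h,k,nm in [(s,(280,205),50,40,15,"s_p4.png"),(t,(255,210),45,38,16,"t_p4.png")]:
    crop(c_,*o,w,h,k,nm);im=cv2.imread("pics/"+nm)
    for a,b in [(65,18),(65,-8),(55,-8),(55,-18)]:
        q=(proj(c_,[c+a*Xd+b*Yd+3*Z])[0]-o+.5)*k; cv2.circle(im,(int(q[0]),int(q[1])),3,(0,0,255),-1)
    for p in [M-71*Xd+23.5*Yd+32*Z,M-71*Xd-23.5*Yd+32*Z,M-51*Xd+19.5*Yd+40*Z,M-51*Xd-19.5*Yd+40*Z]:
        q=(proj(c_,[p])[0]-o+.5)*k; cv2.circle(im,(int(q[0]),int(q[1])),3,(0,255,0),-1)
    cv2.imwrite("pics/"+nm,im)
E
```

```text
[471.18997556 124.99733743  -1.56895164]
t 10.7 d [11.1  4.1  1.6] rv [ 0.0003  0.0021 -0.0002] |d| 11.9 deg 0.12
q [ 3.410e+01  2.260e+01 -3.230e+01  1.000e-01 -3.490e+01 -1.062e+02] F [ 0.6 -0.3 -0.2] w 35.22269741046
```

View pics/s_p4.png

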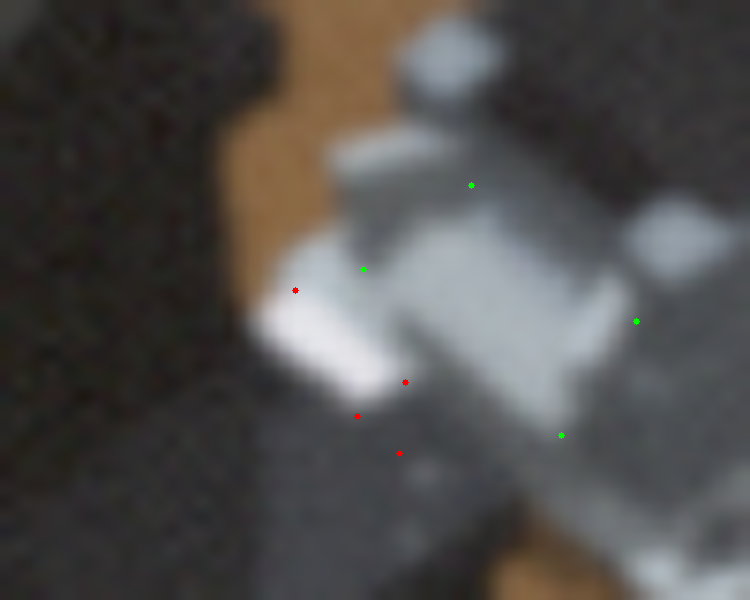

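View pics/t_p4.png

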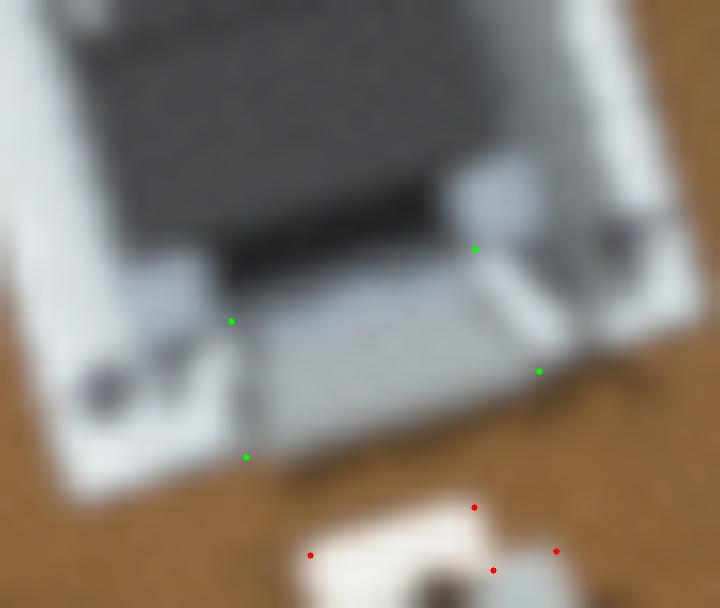

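```bash
python3 - <<'E'
from h import *
t=cam("top");s=cam("scene")
T=lambda x,y:(255+(x+.5)/16-.5,210+(y+.5)/16-.5)
S=lambda x,y:(280+(x+.5)/15-.5,205+(y+.5)/15-.5)
def r(p): d=p-M; return np.round([d@Xd,d@Yd,p[2]],1)
for nm,u,z in [("Lbot",(285,455),32),("Lbackfloor",(255,300),40),("Rstrip in front",(540,350),54),("Rstrip in back",(470,265),54),("Rstrip out front",(580,335),54),("Rout back",(505,250),54),("dark L",(222,275),54),("dark R",(440,195),54),("blockL z68",(120,255),68),("R z68",(450,165),68)]:
    print(nm,r(onz(t,T(*u),z)))
for nm,u,v in [("R strip front",(563,340),(575,360)),("Rstrip back",(485,258),(615,285)),("cheekL",(170,300),(450,55)),("cheekR",(497,200),(678,235))]:
    P,er=tri(t,T(*u),s,S(*v));print(nm,r(P),er)
for nm,v,z in [("L flare top tip",(330,160),54),("L flare back",(440,130),54),("R flare front",(575,370),54),("R flare back",(620,290),54),("ramp L",(385,270),32),("rampR",(555,420),32)]:
    print("s",nm,r(onz(s,S(*v),z)))
E
```

```text
Lbot [-72.4  17.6  32. ]
Lbackfloor [-49.   15.1  40. ]
Rstrip in front [-70.2 -24.9  54. ]
Rstrip in back [-54.8 -18.3  54. ]
Rstrip out front [-69.7 -31.3  54. ]
Rout back [-54.1 -24.1  54. ]
dark L [-45.6  18.2  54. ]
dark R [-43.2 -16.9  54. ]
blockL z68 [-40.2  31.4  68. ]
R z68 [-41.1 -19.9  68. ]
R strip front [-70.5 -28.2  54.4] 1.6686827934151691
Rstrip back [-54.9 -20.3  53. ] 1.6035406961568102
cheekL [-48.3  26.4  63.7] 0.1432493199851792
cheekR [-47.3 -25.3  62.9] 0.4781213546778557
s L flare top tip [-71.5  29.5  54. ]
s L flare back [-54.6  22.3  54. ]
s R flare front [-72.3 -29.   54. ]
s R flare back [-56.3 -21.8  54. ]
s ramp L [-68.6  21.   32. ]
s rampR [-69.6 -20.6  32. ]
```

Emit:
send_rows:
  plan:
    - [0.0074,0.003,0.0015,0,0.002,0,1]
    - [0.0076,0.0025,0,0,0,0,1]
    - [0.0076,0.0025,0,0,0,0,1]
    - [0.0048,0.0015,0,0,0,0,1]
    - [0.0048,0.0015,0,0,0,0,1]

```text
clock: 11.3
tool_pos: [503.6, 136.0, -0.2]
tool_rot: [-90.0, 0.0, 108.0]
force: [-0.1, 0.1, -0.9]
grip_width: 35.3
```

```bash
python3 - <<'E'
from h import *
t=cam("top");s=cam("scene")
d,_=delta(M-99*Xd,Ri2); print(d@Xd,d@Yd); o=manip.observe();print(o["tool_pos"],o["wrist_torque"])
crop(t,255,205,45,38,16,"t_p5.png");crop(s,280,195,50,40,15,"s_p5.png")
E
```

```text
t 11.4 d [39.3 12.8  0.2] rv [0.0001 0.0003 0.    ] |d| 41.3 deg 0.02
q [  33.    25.1  -27.3    0.   -37.6 -105. ] F [ 0.2 -0.3 -0.5] w 35.536890160927186
41.331695852257255 0.01715908760366413
[ 5.03841929e+02  1.36118802e+02 -1.52975929e-01] [ 0.08129613 -0.09713879 -0.00664972]
```

View pics/t_p5.png

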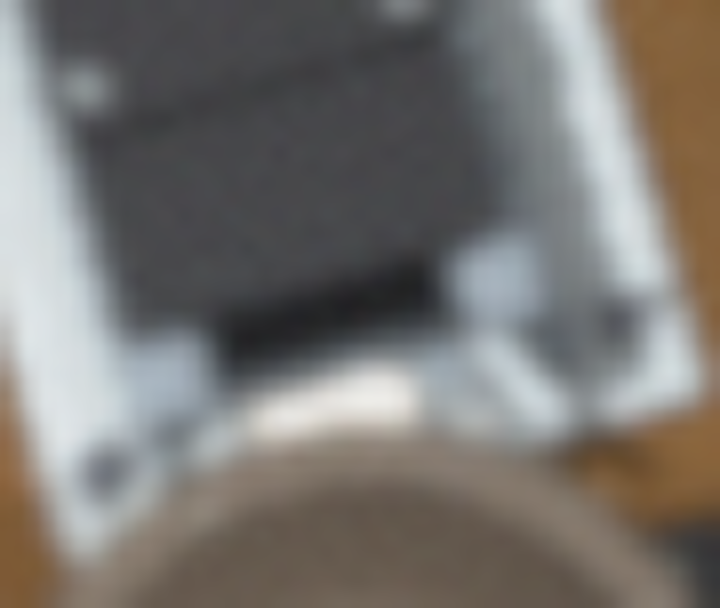

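View pics/s_p5.png

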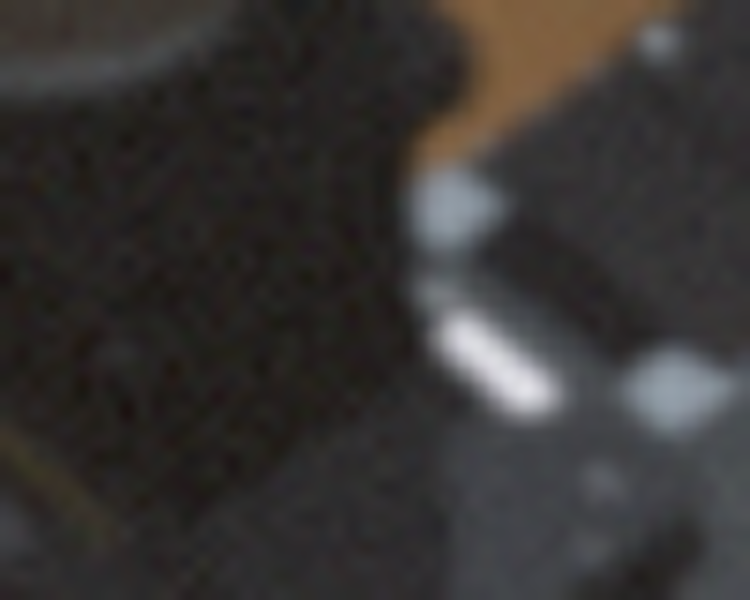

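Emit:
send_rows:
  plan:
    - [0.0048,0.0015,0,0,0,0,1]
    - [0.0048,0.0015,0,0,0,0,1]
    - [0,0,0,0,0,0,1]

```text
clock: 11.7
tool_pos: [513.5, 139.2, 0.0]
tool_rot: [-90.0, 0.0, 108.0]
force: [0.3, 0.8, -1.0]
grip_width: 35.3
```

Emit:
send_rows:
  plan:
    - [0.0048,0.0016,0,0,0,0,1]
    - [0.0048,0.0015,0,0,0,0,1]
    - [0,0,0,0,0,0,1]

```text
clock: 12.0
tool_pos: [523.3, 142.5, -0.0]
tool_rot: [-90.1, 0.0, 108.0]
force: [0.0, 2.2, -0.9]
grip_width: 35.0
```

```bash
python3 - <<'E'
from h import *
d,_=delta(M-99*Xd,Ri2); print(d@Xd,d@Yd); o=manip.observe();print(o["force"]@Xd,o["force"]@Yd,o["force"][2])
E
```

```text
t 12.0 d [19.8  6.4  0. ] rv [-0.0002  0.0012 -0.0004] |d| 20.8 deg 0.07
q [  32.4   26.5  -24.5    0.   -39.  -104.4] F [ 0.   2.2 -0.9] w 34.99688070745496
20.81806361249049 -0.00907434923012554
0.6925133492365118 2.0890706564986727 -0.9040016268656414
```

Emit:
send_rows:
  plan:
    - [0.0046,0.0019,0,0,0,0,1]
    - [0.0038,0.0012,0,0,0,0,1]
    - [0,0,0,0,0,0,1]

```text
clock: 12.3
tool_pos: [531.4, 145.2, -0.1]
tool_rot: [-90.0, 0.0, 108.0]
force: [0.7, -0.1, 0.2]
grip_width: 35.4
```

Emit:
send_rows:
  plan:
    - [0.0019,0.0006,0,0,0,0,1]
    - [0.0019,0.0006,0,0,0,0,1]
    - [0,0,0,0,0,0,1]

```text
clock: 12.6
tool_pos: [534.8, 146.3, -0.0]
tool_rot: [-90.0, 0.0, 108.0]
force: [-0.5, -0.9, -1.2]
grip_width: 35.5
```

```bash
python3 - <<'E'
from h import *
d,_=delta(M-99*Xd,Ri2); print(d@Xd,d@Yd); o=manip.observe();print(o["force"]@Xd,o["force"]@Yd,o["force"][2])
E
```

```text
t 12.6 d [8.3 2.6 0. ] rv [ 0.0002  0.0002 -0.    ] |d| 8.7 deg 0.02
q [  32.1   27.4  -22.7    0.   -39.9 -104.1] F [-0.5 -0.9 -1.2] w 35.45677257066193
8.732921570505503 -0.11446288779893875
-0.7844375253226105 -0.6657820445904471 -1.2254529012602442
```

Emit:
send_rows:
  plan:
    - [0.0019,0.0006,0,0,0,0,1]
    - [0.0019,0.0006,0,0,0,0,1]
    - [0,0,0,0,0,0,1]

```text
clock: 12.9
tool_pos: [538.2, 147.4, -0.2]
tool_rot: [-90.0, 0.0, 108.0]
force: [-1.6, -0.6, -0.3]
grip_width: 35.3
```

Emit:
send_rows:
  plan:
    - [0.0019,0.0006,0,0,0,0,1]
    - [0,0,0,0,0,0,1]

```text
clock: 13.1
tool_pos: [540.0, 148.0, -0.2]
tool_rot: [-89.9, 0.0, 108.0]
force: [-3.2, -0.2, -0.2]
grip_width: 35.2
```

Emit:
send_rows:
  plan:
    - [0.00095,0.0003,0,0,0,0,1]
    - [0,0,0,0,0,0,1]

```text
clock: 13.3
tool_pos: [540.8, 148.2, -0.2]
tool_rot: [-89.9, 0.0, 108.0]
force: [-2.7, 0.2, 0.7]
grip_width: 35.6
```

```bash
python3 - <<'E'
from h import *
d,_=delta(M-99*Xd,Ri2); print(d@Xd,d@Yd); o=manip.observe();print(o["force"]@Xd,o["force"]@Yd,o["force"][2])
E
```

```text
t 13.3 d [2.3 0.7 0.2] rv [ 0.0007 -0.0009 -0.    ] |d| 2.5 deg 0.07
q [  31.9   28.   -21.7    0.   -40.4 -103.9] F [-2.7  0.2  0.7] w 35.55915713539496
2.450457866171896 -0.04869243955664102
-2.4695744459538567 1.0255835311329429 0.7466417649809469
```

Emit:
send_rows:
  plan:
    - [0.00095,0.0003,0,0,0,0,1]
    - [0,0,0,0,0,0,1]

```text
clock: 13.5
tool_pos: [541.9, 148.5, -0.2]
tool_rot: [-89.9, 0.0, 108.0]
force: [-4.1, 0.2, -0.3]
grip_width: 35.1
```

Emit:
send_rows:
  plan:
    - [0.00095,0.0003,0,0,0,0,1]
    - [0,0,0,0,0,0,1]

```text
clock: 13.7
tool_pos: [542.9, 148.9, -0.2]
tool_rot: [-90.0, 0.0, 108.0]
force: [-3.5, -0.7, -1.1]
grip_width: 35.4
```

Emit:
send_rows:
  plan:
    - [0.00095,0.0003,0,0,0,0,1]
    - [0,0,0,0,0,0,1]

```text
clock: 13.9
tool_pos: [543.9, 149.2, -0.1]
tool_rot: [-90.0, 0.0, 108.0]
force: [-4.0, -0.9, 0.4]
grip_width: 35.5
```

```bash
python3 - <<'E'
from h import *
d,_=delta(M-99*Xd,Ri2); print(d@Xd,d@Yd); o=manip.observe();print(o["force"]@Xd,o["force"]@Yd,o["force"][2])
E
```

```text
t 13.9 d [-0.7 -0.3  0.1] rv [ 0.0005 -0.0005 -0.0001] |d| 0.8 deg 0.04
q [  31.8   28.2  -21.3    0.   -40.6 -103.8] F [-4.  -0.9  0.4] w 35.5066092406117
-0.8043658419574204 -0.05148784689116467
-4.096593173759556 0.35466818373968434 0.4457530674987844
```

Emit:
send_rows:
  plan:
    - [0.00095,0.0003,0,0,0,0,1]
    - [0,0,0,0,0,0,1]

```text
clock: 14.1
tool_pos: [544.3, 149.3, -0.3]
tool_rot: [-89.9, 0.0, 108.0]
force: [-5.0, -1.0, 0.0]
grip_width: 35.3
```

Emit:
send_rows:
  plan:
    - [0.00095,0.0003,0,0,0,0,1]
    - [0,0,0,0,0,0,1]

```text
clock: 14.3
tool_pos: [544.3, 149.2, -0.5]
tool_rot: [-89.8, 0.0, 108.0]
force: [-6.6, -1.5, 0.4]
grip_width: 35.1
```

```bash
python3 - <<'E'
from h import *
d,_=delta(M-99*Xd,Ri2); print(d@Xd,d@Yd); o=manip.observe();print(o["force"]@Xd,o["force"]@Yd,o["force"][2])
t=cam("top");s=cam("scene")
crop(t,240,170,80,80,7,"t_p6.png");crop(s,260,170,90,75,8,"s_p6.png")
E
```

```text
t 14.3 d [-1.2 -0.3  0.5] rv [ 0.0017 -0.0034  0.0001] |d| 1.3 deg 0.22
q [  31.8   28.3  -21.    -0.   -40.9 -103.7] F [-6.6 -1.5  0.4] w 35.081585437748025
-1.1912282085723231 0.08921104339645161
-6.703946489665494 0.6212501569802585 0.43633814638627444
```

View pics/s_p6.png

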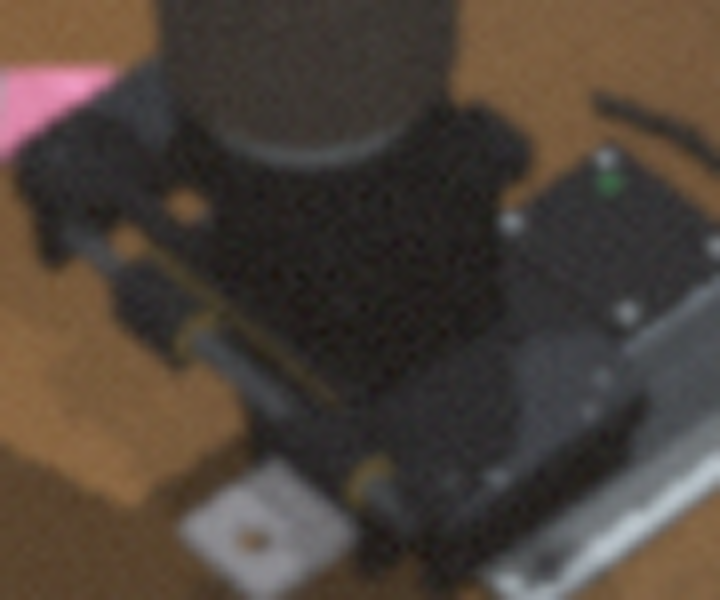

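Emit:
send_rows:
  plan:
    - [0.00095,0.0003,0,0,0,0,1]
    - [0,0,0,0,0,0,1]
    - [0,0,0,0,0,0,1]

```text
clock: 14.7
tool_pos: [544.3, 149.1, -0.8]
tool_rot: [-89.7, 0.0, 108.0]
force: [-8.1, -0.4, 1.4]
grip_width: 35.4
```

```bash
python3 - <<'E'
from h import *
d,_=delta(M-99*Xd,Ri2); print(d@Xd,d@Yd); o=manip.observe();print(o["force"]@Xd,o["force"]@Yd,o["force"][2],o["tool_pos"],o["tool_rot"])
t=cam("top");s=cam("scene")
for v in [(178,530),(262,600)]:
    p=onz(s,(260+(v[0]+.5)/8-.5,170+(v[1]+.5)/8-.5),49)-M; print("tail corner",p@Xd,p@Yd)
cv2.imwrite("pics/s_end.png",s["frame"][:,:,::-1]);cv2.imwrite("pics/t_end.png",t["frame"][:,:,::-1])
E
```

```text
t 14.7 d [-1.1 -0.2  0.8] rv [ 0.0025 -0.0053  0.0003] |d| 1.4 deg 0.34
q [ 3.170e+01  2.840e+01 -2.100e+01 -1.000e-01 -4.100e+01 -1.037e+02] F [-8.1 -0.4  1.4] w 35.393874032760735
-1.1183573696400864 0.1342372987669057
-7.804305526847185 2.0641484248721618 1.413128860133568 [544.25050756 149.12524173  -0.75541344] [-8.96660871e+01  4.04316371e-02  1.07985034e+02]
tail corner -143.9768706743455 16.855990345192783
tail corner -143.05851094579828 -19.44758730961122
```

View pics/s_end.png

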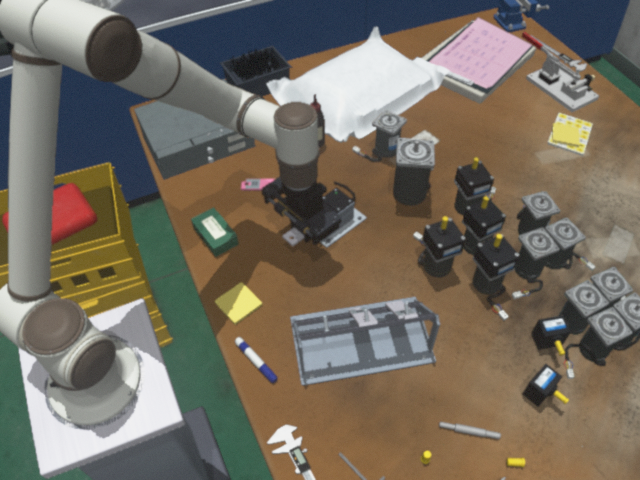

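View pics/t_end.png

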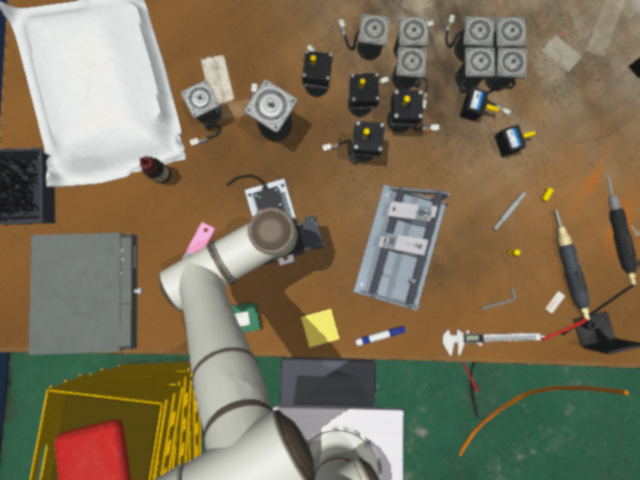

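In the scene view the tag's tail shows at about (292,237). It measures 143.5 mm back in the reader frame, so the matt end is at −13.5 against −14 expected for the stop. The other two tags are still on their pegs at top-view (403,245) and (412,211).

```bash
python3 -c "
from workcell import manip
print(manip.sign_off()); o=manip.observe(); print(o['clock'],o['force'],o['grip_width'])"
```

```text
the job is handed in; nothing more can be done
None
the job is handed in; nothing more can be done
```

The near-peg tag is in the reader, label up and matt/notched end first. I handed the job in at about 14.8 s with the gripper still holding it against the stop.

**Last checks before hand-in:**
- **Force:** it rose from about 1 N to 4 N over roughly 10 mm, as the pin would. The tag then stopped dead, and I left about 8 N of push on it.
- **Position:** the matt end works out to about −13.5 mm in the reader frame, where I expected the stop at −14 mm. A tag stopped by the key would have been 7 mm short.
- **Grip:** 35.4 mm opening at 40 N, on a 36 mm tag.
- **Other tags:** the final pictures show both still hanging.

**What disagreed:**
- **Finger length:** the visible fingertips sit about 27 mm short of the reported TCP, though the interface text puts the TCP at their very end. My first close caught nothing, in front of the tag. I reopened and went in about 28 mm deeper, and the second close held.
- **Grip opening:** it reads about 0.5–1 mm under the tag's width.
- **Tag position:** on the way to the reader, the tag's matt end showed about 2 mm further back than I had worked out, and I allowed for that.

I could not read the pin itself; that it is flush is inferred from the force and position.

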